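# Lock the rail carriage and stack the type boxes on it

### The job

First throw the carriage's brake lever into the notch marked in yellow, then stack the three closed type boxes squarely on the carriage's deck, the largest at the bottom, centred in the red outline, then the middle one, then the smallest on top, edges parallel to the deck's. Set each box down gently without letting it drop, leave the brake in its notch, and do not shift or tip the jars, ink can, bottle and bundle of wooden strips standing about.

Things in the scene. Friction and masses are not known exactly. Their poses are not given: they have to be found in the camera images.
- deck (a point): flat rail carriage (heavy, fixed, does not roll): point at the centre of its pale wooden deck's top face, 40 mm above the table. The deck is 180 (x) x 100 (y) mm; a red outline 150 (x) x 70 (y) mm is painted round this point. x runs along the deck's long side, z up. Beside the deck, 115 mm from this point along +y, stands the upright pivot of the brake lever; a steel quadrant plate surrounds it on the side away from the deck.
- brake (a joint): angle of the brake lever about its upright pivot: at 0 it points along the deck's +y, away from the deck; positive turns it counter-clockwise seen from above (towards the deck's -x). Range -1.15 to 1.15. It starts between -0.9 and -0.3. No spring: friction holds it where it is left; about 3 N at the knob moves it.
- brake_knob (a point): black upright round knob on the lever, 24 dia, from 68 to 120 mm above the table; this point is on its axis at 94 mm, 85 mm out from the pivot. The lever arm below it reaches up to 61 mm above the table and ends as a pointer 116 mm from the pivot. x points outwards along the lever.
- notch_mark (a point): where the knob's point must come to for the lever to lie in the marked notch: a yellow fork-shaped plate (two yellow cheeks, 18 mm apart, up to 64 mm above the table, 110 to 134 mm from the pivot) on the quadrant; the pointer lies midway between the cheeks when the lever is home. This point is at the knob's height, 85 mm from the pivot; x points outwards from the pivot. Fixed; the lever does not bump against it.
- big_mid (a point): The largest, brown wooden closed type box with a lid, 140 long (its x axis) x 62 wide (y) x 48 mm high (z, up), 0.25 to 1 kg, stays shut; this point is its centre, 24 mm above its underside. Loose, stands flat on the table.
- middle_mid (a point): The middle, blue closed type box with a lid, 122 long (its x axis) x 54 wide (y) x 48 mm high (z, up), 0.25 to 1 kg, stays shut; this point is its centre, 24 mm above its underside. Loose, stands flat on the table.
- small_mid (a point): The smallest, green with a white lid, closed type box with a lid, 104 long (its x axis) x 46 wide (y) x 48 mm high (z, up), 0.25 to 1 kg, stays shut; this point is its centre, 24 mm above its underside. Loose, stands flat on the table.
- ink_can_mid (a point): bystander: low steel ink can, 80 dia x 58 high (mm), loose; this point is at its middle. Leave it where it stands.
- furniture_mid (a point): bystander: bundle of wooden strips, 94 (x) x 70 (y) x 40 high (mm), loose; this point is at its middle. Leave it where it stands.
- wash_bottle_mid (a point): bystander: amber glass bottle, 64 dia x 150 high (mm), loose; this point is at its middle. Leave it where it stands.
- varnish_jar_mid (a point): bystander: amber jar with steel cap, 68 dia x 85 high (mm), loose; this point is at its middle. Leave it where it stands.
- paste_jar_mid (a point): bystander: white jar with black cap, 56 dia x 65 high (mm), loose; this point is at its middle. Leave it where it stands.

How it is judged:
By the outcome, as a careful person would: the job done as asked, in the order asked, and still so for the second after the job is handed in, with the robot touching nothing.
It also fails if it takes over 69 s, if anything falls off the work surface, if the arm or the gripper's body presses on something with over 40 N, if the wrist force passes 120 N, or if a joint passes its speed limit or range.

### The arm

A 6-joint arm with a two-finger parallel gripper is mounted at the origin on the work surface. World frame = base frame: x ahead of the robot, y to its left, z up, the work surface at z = 0. Lengths are in mm, angles in rad, forces in N, time in s.
With the tool pointing down it reaches from about 350 to 775 mm from the base axis. Payload 7.3 kg.
Tool frame: the origin (TCP) lies on the centre line of the jaws, within the pads' length; the fingertips stand 22 mm ahead of it and the grasp point (between the pads) lies 3 mm ahead of it; x points along the fingers, z is the direction in which the jaws open and shut, and the axes are right-handed (so a half turn about x gives the same grasp; the last joint's range is limited). The gripper opens to 92 mm and grips with 3 to 60 N. Pads are 19 mm wide; open, the fingers measure 130 mm over their backs; the gripper's body (75 mm by 190 mm) begins 47 mm behind the grasp point.
Start: joints at [-1.255, 0.342, 1.524, -0, 1.275, -0.146], TCP at [233.943, -470.014, 248.741] pointing down, gripper open.
Joint ranges: [-2.53, 2.53], [-0.77, 2.02], [0.04, 2.7], [-1, 4.14], [0.28, 2.66], [-3.11, 3.11]. Speed limits (rad/s): [2.57, 2.57, 3.14, 3.14, 3.14, 3.14].

### API

Orientations are given as [roll, pitch, yaw] about the fixed x, y, z axes, in that order (R = Rz(yaw) Ry(pitch) Rx(roll)).
In Python, from plant import readout, imaging, bot gives the robot as it stands.
- The arm moves only by the tool arm_command, never from a script. Its argument "plan" is a list of rows, each an object of numbers: "tx", "ty", "tz": the shift along the tool's x, y, z in cm; "wx", "wy", "wz": the turn, a rotation vector about the tool's x, y, z in rad; "jaw": the opening, from -1 (shut) to 1 (fully open). In form: [{"tx": .., "ty": .., "tz": .., "wx": .., "wy": .., "wz": .., "jaw": ..}, ...]. A call has 1 to 20 rows; each row shifts and turns the commanded pose from where the row before left it, along the tool's axes as they then stand; what a row does not reach is not made up. A row lasts 1/10 s, in which the tool goes at most 50 mm and 8.59 degrees, less where a joint would pass 70% of its speed; a pose out of reach is approached as far as the arm can. A call with a gripper value outside its range is refused whole. The fingers move at their own pace and stop on an object; the grip force is fixed at half the most. Time passes only in rows, so rows that do not move let the fingers close. It gives the time, the measured TCP pose, the force and the opening at its end, in the units of the state.
- readout.get_obs(): the state, without advancing time (a new reading comes with each control period).
- imaging.capture(name): name is "side" or "top" or "wrist"; returns the picture (384x512x3 uint8, blue, green, red); there is no depth.
- imaging.get_calibration(name): a dict with "fx", "fy", "cx", "cy" (pixels), "position" and "rotation" of the camera in the world; the wrist camera has in their place "mount" (4x4, takes a point from camera to tool coordinates, whose origin is the TCP and whose axes are the tool frame's). Camera axes: x right, y up, looking along -z (the intrinsics and any distortion apply to the point x, -y, -z); pixel columns grow to the right and rows downward; lengths in mm; the calibration is good to about 2 mm. A picture is of the moment at which its call begins: read the wrist's pose just before it. get_calibration takes no time and is no camera call.
- bot.close_job(): hands the job in, once; it reports no verdict.
The state is a dict: "time": time; "joint_positions": joint angles; "dq": joint speeds; "tau": joint torques, N m; "tool_pos": TCP position; "tcp_rot": TCP orientation; "contact_force": force on the tool from outside, world axes, zero at the start; "moment": the same for the moment, N m; "grip_width": finger opening in mm.
Only numpy, scipy, OpenCV 4.12 (cv2) and the standard library are available. Lean on these libraries where they do the work, as an engineer would, in place of code of your own. Each camera call takes 0.05 s, during which the arm holds its last target.

## Working session

There is one attempt and no reset: what is moved stays moved. The work goes in short steps, Python scripts to look and compute and a tool call to move; the robot and the scene stay as the last step left them, time stands still between calls to the robot, and variables do not carry over. Pictures are saved under pics/ and viewed, and the job is handed in when it is done.

Besides the shell and the picture viewer there is one more tool, called after ">>>" as name(argument=value, ...) on one line, values as JSON. arm_command: Moves the arm, as the interface text tells. Its arguments: {"type":"object","properties":{"plan":{"type":"array"}},"required":["plan"]}

```bash
ls; mkdir -p pics
python3 - <<'E'
from plant import readout, imaging, bot
import cv2
print(readout.get_obs())
for n in ["side","top","wrist"]:
    print(n, imaging.get_calibration(n))
for n in ["side","top"]:
    im=imaging.capture(n); cv2.imwrite(f"pics/{n}0.png",im)
E
```

```text
pics
{'time': 0.0, 'joint_positions': array([-1.25499002e+00,  3.42741818e-01,  1.52501310e+00,  8.80122842e-06,
        1.27541023e+00, -1.46009391e-01]), 'dq': array([ 2.06433864e-03, -2.16880449e-03,  2.38541540e-03, -3.15309825e-04,
        6.65318931e-04,  4.11415332e-05]), 'tau': array([-2.27069642e-03, -4.31250179e+01, -2.44225574e+01,  7.16648530e-02,
        5.58863988e-02, -1.41189844e-04]), 'tool_pos': array([ 233.82666112, -469.63472508,  248.036399  ]), 'tcp_rot': array([2.99023131, 1.56922381, 1.88124811]), 'contact_force': array([ 0.34874508,  0.10864666, -0.27372691]), 'moment': array([-0.01808889, -0.00631688, -0.01984838]), 'grip_width': 91.53969424190714}
side {'fx': 399.27863895155406, 'fy': 399.27863895155406, 'cx': 249.57512373702605, 'cy': 197.46292529716362, 'position': array([322.93642699, 780.27461828, 694.55519724]), 'rotation': array([ 0.94261962,  0.02138299, -2.88115376])}
top {'fx': 412.2902234871833, 'fy': 412.2902234871833, 'cx': 256.8140950041222, 'cy': 188.58737865361255, 'position': array([ 383.83675194,  -20.50063562, 1227.04297516]), 'rotation': array([ 0.14950242, -0.0096859 , -1.55755727])}
wrist {'fx': 280.5119015315322, 'fy': 280.5119015315322, 'cx': 259.30642825985825, 'cy': 190.84411863097964, 'mount': array([[ 1.62683960e-04,  3.10588022e-01, -9.50544609e-01,
        -1.35734472e+02],
       [-3.82924457e-04,  9.50544571e-01,  3.10587944e-01,
         8.51385199e+01],
       [ 9.99999913e-01,  3.13459102e-04,  2.73570105e-04,
        -1.08794958e+00],
       [ 0.00000000e+00,  0.00000000e+00,  0.00000000e+00,
         1.00000000e+00]])}
```

View pics/top0.png

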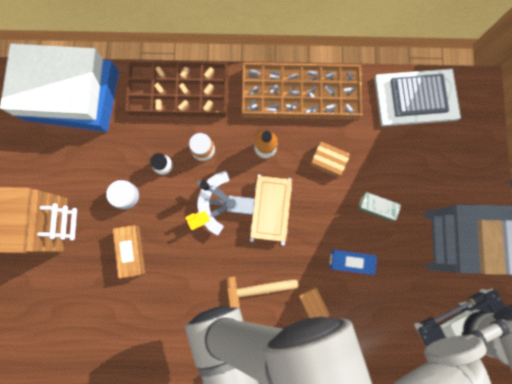

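View pics/side0.png

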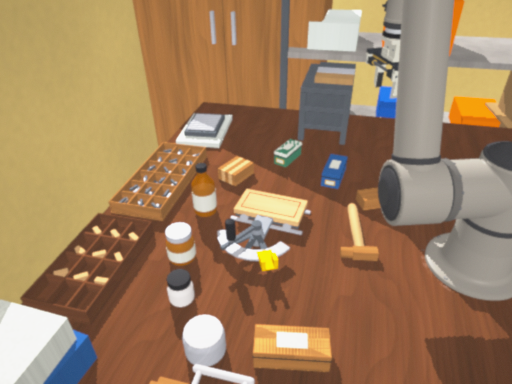

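```bash
cat > h.py <<'E'
import numpy as np, cv2
from scipy.spatial.transform import Rotation as Ro
from plant import readout, imaging, bot
def Rm(e): return Ro.from_euler('xyz',e).as_matrix()
def cam(n, obs=None):
    c=imaging.get_calibration(n)
    K=(c['fx'],c['fy'],c['cx'],c['cy'])
    if 'mount' in c:
        obs=obs or readout.get_obs()
        T=np.eye(4);T[:3,:3]=Rm(obs['tcp_rot']);T[:3,3]=obs['tool_pos']
        M=T@np.array(c['mount']); return K,M[:3,:3],M[:3,3]
    return K,Rm(c['rotation']),np.array(c['position'])
def ray(C,uv):
    K,R,p=C
    uv=np.atleast_2d(np.asarray(uv,float))
    d=np.c_[(uv[:,0]-K[2])/K[0],-(uv[:,1]-K[3])/K[1],-np.ones(len(uv))]@R.T
    return p,d/np.linalg.norm(d,axis=1)[:,None]
def plane(C,uv,z):
    p,d=ray(C,uv); return p+d*((z-p[2])/d[:,2])[:,None]
def proj(C,X):
    K,R,p=C
    q=(np.atleast_2d(X)-p)@R
    return np.c_[K[2]+K[0]*q[:,0]/-q[:,2],K[3]-K[1]*q[:,1]/-q[:,2]]
def rect(C,cnt,z):
    P=plane(C,cnt.reshape(-1,2),z)[:,:2].astype(np.float32)
    (c,s,a)=cv2.minAreaRect(P)
    if s[0]<s[1]: s=(s[1],s[0]); a+=90
    a=(a+90)%180-90
    return np.round(c,1),np.round(s,1),round(np.deg2rad(a),4)
def tri(C1,u1,C2,u2):
    p,d=ray(C1,u1);q,e=ray(C2,u2);d=d[0];e=e[0]
    s,t=np.linalg.lstsq(np.c_[d,-e],q-p,rcond=None)[0]
    return (p+s*d+q+t*e)/2, np.linalg.norm(p+s*d-q-t*e)
def shot(n,name):
    o=readout.get_obs(); C=cam(n,o); im=imaging.capture(n); cv2.imwrite(f'pics/{name}.png',im); np.save(f'pics/{name}.npy',np.r_[C[0],C[1].ravel(),C[2]]); return im,C
def load(name):
    v=np.load(f'pics/{name}.npy'); return cv2.imread(f'pics/{name}.png'),(tuple(v[:4]),v[4:13].reshape(3,3),v[13:])
def big(m):
    cs,_=cv2.findContours(m.astype(np.uint8),cv2.RETR_EXTERNAL,cv2.CHAIN_APPROX_NONE)
    return max(cs,key=cv2.contourArea)
E
python3 - <<'E'
from h import *
C=cam('top');im=cv2.imread('pics/top0.png')
crop=im[130:300,95:415]; cv2.imwrite('pics/topz.png',cv2.resize(crop,None,fx=2.5,fy=2.5,interpolation=cv2.INTER_CUBIC))
hsv=cv2.cvtColor(im,cv2.COLOR_BGR2HSV)
for n,p in dict(deck=(271,209),brown=(128,252),blue=(354,262),green=(380,206),yel=(198,220),knob=(206,184)).items():
    print(n,hsv[p[1],p[0]],plane(C,p,40)[0].round(), plane(C,p,48)[0].round())
E
```

```text
deck [ 26  61 255] [504. -71.  40.] [503. -71.  48.]
brown [ 60   1 255] [375. 333.  40.] [376. 331.  48.]
blue [ 45   7 230] [ 356. -309.   40.] [ 356. -307.   48.]
green [ 36   6 228] [ 517. -388.   40.] [ 516. -385.   48.]
yel [ 29 215 255] [469. 138.  40.] [468. 137.  48.]
knob [120  19  68] [574. 119.  40.] [573. 118.  48.]
```

View pics/topz.png

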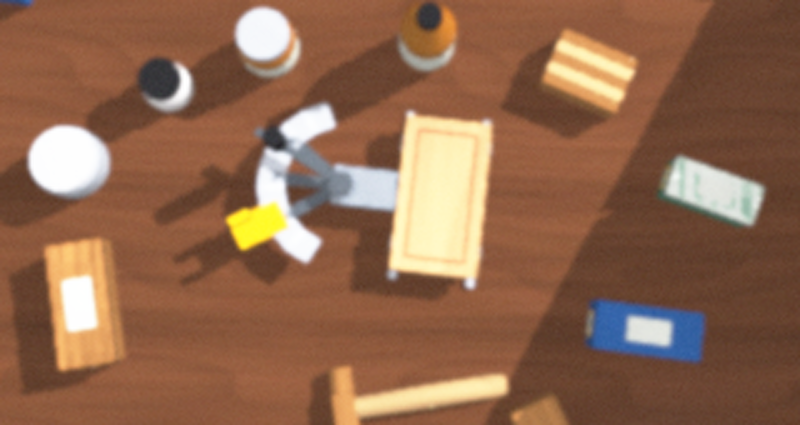

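Run:
```python
from h import *
im,C=cv2.imread('pics/top0.png'),cam('top')
hsv=cv2.cvtColor(im,cv2.COLOR_BGR2HSV).astype(int);H,S,V=hsv[...,0],hsv[...,1],hsv[...,2]
def win(m,x0,x1,y0,y1):
    w=np.zeros_like(m);w[y0:y1,x0:x1]=1;return m&w
ms=dict(deck=(win((H>15)&(H<35)&(S>35)&(S<150)&(V>150),245,300,170,250),40),
 blue=(win((H>100)&(H<130)&(S>120),320,385,240,285),48),
 green=(win((V>110)&(S<90),350,405,185,225),48),
 brown=(win(V>135,108,150,222,285),48),
 yel=(win((H>22)&(H<35)&(S>170),180,220,200,235),64))
for n,(m,z) in ms.items():
    c=big(m); print(n,cv2.contourArea(c),*rect(C,c,z))
print(plane(C,(95+340/2.5,130+184/2.5),55),'pivot'); print(plane(C,(95+273/2.5,130+137/2.5),120),'knob')
print(hsv[252,118],hsv[252,100],hsv[240,140])
```

```text
deck 2072.5 [506.3 -71.6] [181.5 101.4] -0.0957
blue 751.5 [ 356.7 -304.1] [124.6  52.3] 1.4502
green 693.0 [ 517.8 -384.4] [118.2  54.4] 1.2268
brown 1990.5 [373.7 330.1] [177.3 116.4] 0.0521
yel 221.5 [470.1 137.9] [55.1 40.6] -1.0897
[[516.05688281  43.67101361  55.        ]] pivot
[[559.02265299 114.00791405 120.        ]] knob
[ 15 138 240] [ 11 148 124] [ 13 147 173]
```

Run:
```python
from h import *
C=cam('top')
S=cam('side')
f=lambda x,y,z:plane(C,(95+x/2.5,130+y/2.5),z)[0].round()
print('paste',f(158,78,65),'varn',f(264,34,85),'bottle cap',f(428,16,150),'furn',f(590,70,40),'ink',f(70,155,58), 'mallet', f(340,410,25),f(500,385,20))
print('triknob side/top', tri(C,(95+273/2.5,130+137/2.5),S,(230,222)))
o=readout.get_obs(); print(o['tool_pos'],Rm(o['tcp_rot']).round(3))
```

```text
paste [634. 255.  65.] varn [683. 132.  85.] bottle cap [689. -52. 150.] furn [ 657. -247.   40.] ink [545. 352.  58.] mallet [262.  39.  25.] [ 291. -143.   20.]
triknob side/top (array([559.60807343, 114.57009391, 115.01785506]), np.float64(0.4085301956021501))
[ 233.81426731 -469.67963637  248.12688786] [[-0.     0.895  0.446]
 [ 0.001  0.446 -0.895]
 [-1.     0.    -0.001]]
```

>>> arm_command(plan=[{"ty": 3.55, "tz": -2.55}, {"ty": 3.55, "tz": -2.55}, {"ty": 3.55, "tz": -2.55}, {"ty": 3.55, "tz": -2.55}, {"ty": 3.55, "tz": -2.55}, {"ty": 3.55, "tz": -2.55}, {"ty": 3.55, "tz": -2.55}, {"ty": 3.55, "tz": -2.55}, {"ty": 3.55, "tz": -2.55}, {"ty": 3.55, "tz": -2.55}, {"ty": 3.55, "tz": -2.55}, {"ty": 3.55, "tz": -2.55}, {"ty": 3.55, "tz": -2.55}, {"ty": 3.55, "tz": -2.55}, {"ty": 3.55, "tz": -2.55}, {"wx": -0.14}, {"wx": -0.14}, {"wx": -0.14}, {"wx": -0.14}, {"jaw": 0.1}])

```text
invalid input at $.plan[0]: expected keys tx, ty, tz, wx, wy, wz, jaw
```

Run:
```python
from h import *
im,C=shot('wrist','w1')
o=readout.get_obs(); print(o['time'],o['tool_pos'],Rm(o['tcp_rot']).round(3),o['grip_width'],o['joint_positions'])
```

```text
0.15 [ 233.86493547 -469.7306316   248.21830699] [[-0.     0.895  0.446]
 [ 0.001  0.446 -0.895]
 [-1.     0.    -0.001]] 91.97116220251216 [-1.25498228e+00  3.42558464e-01  1.52476461e+00  1.78991694e-05
  1.27542353e+00 -1.46017045e-01]
```

View pics/w1.png

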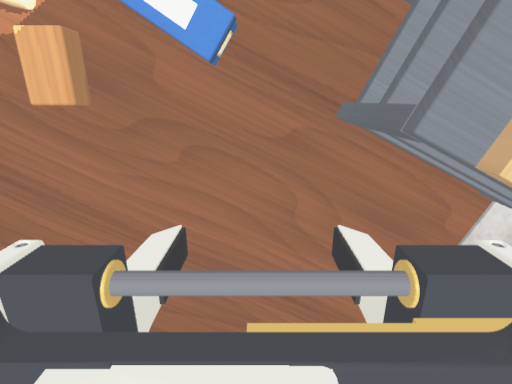

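>>> arm_command(plan=[{"tx": 0, "ty": 3.55, "tz": -2.55, "wx": 0, "wy": 0, "wz": 0, "jaw": 1}, {"tx": 0, "ty": 3.55, "tz": -2.55, "wx": 0, "wy": 0, "wz": 0, "jaw": 1}, {"tx": 0, "ty": 3.55, "tz": -2.55, "wx": 0, "wy": 0, "wz": 0, "jaw": 1}, {"tx": 0, "ty": 3.55, "tz": -2.55, "wx": 0, "wy": 0, "wz": 0, "jaw": 1}, {"tx": 0, "ty": 3.55, "tz": -2.55, "wx": 0, "wy": 0, "wz": 0, "jaw": 1}, {"tx": 0, "ty": 3.55, "tz": -2.55, "wx": 0, "wy": 0, "wz": 0, "jaw": 1}, {"tx": 0, "ty": 3.55, "tz": -2.55, "wx": 0, "wy": 0, "wz": 0, "jaw": 1}, {"tx": 0, "ty": 3.55, "tz": -2.55, "wx": 0, "wy": 0, "wz": 0, "jaw": 1}, {"tx": 0, "ty": 3.55, "tz": -2.55, "wx": 0, "wy": 0, "wz": 0, "jaw": 1}, {"tx": 0, "ty": 3.55, "tz": -2.55, "wx": 0, "wy": 0, "wz": 0, "jaw": 1}, {"tx": 0, "ty": 3.55, "tz": -2.55, "wx": 0, "wy": 0, "wz": 0, "jaw": 1}, {"tx": 0, "ty": 3.55, "tz": -2.55, "wx": 0, "wy": 0, "wz": 0, "jaw": 1}, {"tx": 0, "ty": 3.55, "tz": -2.55, "wx": 0, "wy": 0, "wz": 0, "jaw": 1}, {"tx": 0, "ty": 0, "tz": 0, "wx": -0.14, "wy": 0, "wz": 0, "jaw": 0.1}, {"tx": 0, "ty": 0, "tz": 0, "wx": -0.14, "wy": 0, "wz": 0, "jaw": 0.1}, {"tx": 0, "ty": 0, "tz": 0, "wx": -0.14, "wy": 0, "wz": 0, "jaw": 0.1}, {"tx": 0, "ty": 0, "tz": 0, "wx": -0.14, "wy": 0, "wz": 0, "jaw": 0.1}, {"tx": 0, "ty": 0, "tz": 0, "wx": 0, "wy": 0, "wz": 0, "jaw": 0.1}, {"tx": 0, "ty": 0, "tz": 0, "wx": 0, "wy": 0, "wz": 0, "jaw": 0.1}])

```text
time: 2.05
tool_pos: [499.3, 32.4, 248.5]
tcp_rot: [-2.336, 1.57, -2.889]
contact_force: [-0.3, -0.5, 0.8]
grip_width: 51.8
```

Run:
```python
from h import *
im,C=shot('wrist','w2')
o=readout.get_obs(); print(o['time'],o['tool_pos'],Rm(o['tcp_rot']).round(3),o['grip_width'],o['joint_positions'])
```

```text
2.1 [499.32556266  32.34852338 248.5969943 ] [[-0.     0.525  0.851]
 [-0.     0.851 -0.525]
 [-1.    -0.    -0.   ]] 50.84798385620808 [-8.85406706e-02  2.97238380e-01  1.58973067e+00 -8.99443944e-05
  1.25486981e+00  4.63973692e-01]
```

View pics/w2.png

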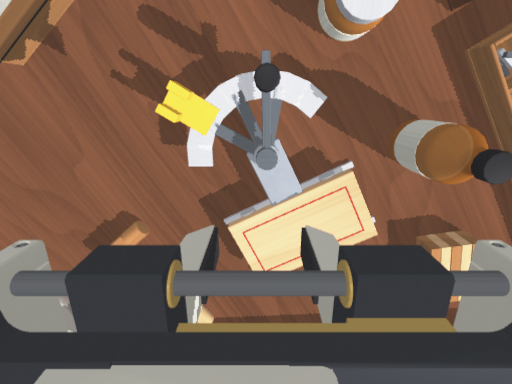

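Run:
```python
from h import *
im,C=load('w2')
cv2.imwrite('pics/w2z.png',cv2.resize(im[45:275,140:400],None,fx=3,fy=2.6,interpolation=cv2.INTER_CUBIC))
hsv=cv2.cvtColor(im,cv2.COLOR_BGR2HSV).astype(int);H,S,V=hsv[...,0],hsv[...,1],hsv[...,2]
k=(V<60)&(S<120); w=np.zeros_like(k);w[55:100,245:290]=1
c=big(k&w); (u,v),r=cv2.minEnclosingCircle(c); print('knob px',u,v,r,plane(C,(u,v),120), plane(C,(u+r,v),120)-plane(C,(u-r,v),120))
print('pivot',plane(C,(267,157),60), plane(C,(267,157),75))
y=big((H>22)&(H<35)&(S>150)&(V>100)); print('yel',rect(C,y,64))
ap=cv2.approxPolyDP(y,2,True).reshape(-1,2); print(np.c_[ap,plane(C,ap,64)[:,:2].round(1)])
r=((H<8)|(H>172))&(S>120)&(V>100); w=np.zeros_like(r);w[180:275,225:380]=1
ys,xs=np.where(r&w); print(len(xs))
red=np.c_[xs,ys]; P=plane(C,red,40)[:,:2]; np.save('red.npy',P)
print(cv2.minAreaRect(P.astype(np.float32)))
```

```text
knob px 265.27679443359375 77.60713958740234 13.667015075683594 [[557.52096364 118.16511099 120.        ]] [[ 20.36272957 -12.57533226   0.        ]]
pivot [[517.46657074  46.2258737   60.        ]] [[518.68732204  48.9675457   75.        ]]
yel (array([469.9, 137.9]), array([58.5, 38.6]), np.float64(-1.1028))
[[170.   80.  472.9 172.1]
 [167.   86.  466.5 169. ]
 [169.   90.  465.9 164.7]
 [163.  102.  452.8 158.3]
 [182.  113.  463.5 138.1]
 [177.  115.  457.6 139.3]
 [160.  104.  448.8 158.3]
 [156.  111.  440.5 154.8]
 [172.  121.  448.9 137. ]
 [180.  120.  457.2 133.2]
 [204.  134.  471.  106.7]
 [218.  110.  499.1 119.9]]
262
((504.43359375, -69.79031372070312), (69.69522094726562, 150.0421600341797), 84.37319946289062)
```

View pics/w2z.png

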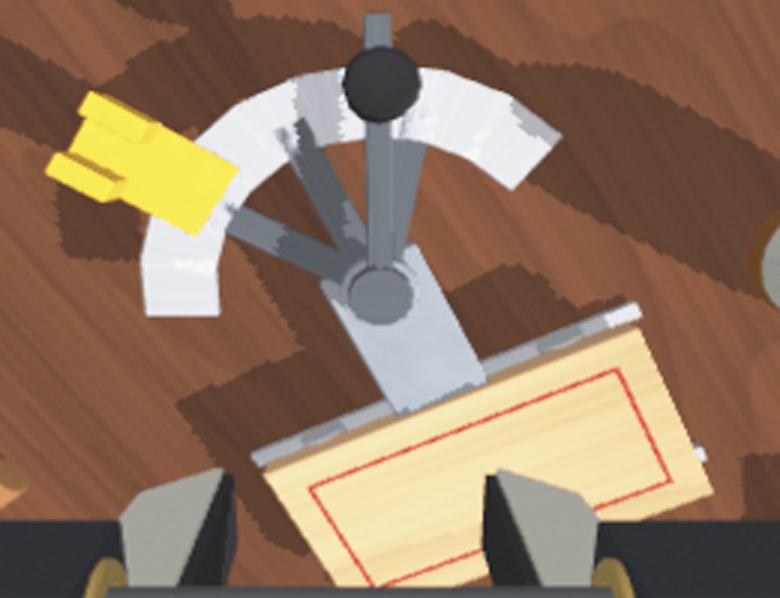

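>>> arm_command(plan=[{"tx": 0, "ty": 3.45, "tz": 0.15, "wx": 0, "wy": 0, "wz": 0, "jaw": 0.1}, {"tx": 0, "ty": 3.45, "tz": 0.15, "wx": 0, "wy": 0, "wz": 0, "jaw": 0.1}, {"tx": 0, "ty": 3.45, "tz": 0.15, "wx": 0, "wy": 0, "wz": 0, "jaw": 0.1}, {"tx": 3.0, "ty": 0, "tz": 0, "wx": -0.036, "wy": 0, "wz": 0, "jaw": 0.1}, {"tx": 3.0, "ty": 0, "tz": 0, "wx": 0, "wy": 0, "wz": 0, "jaw": 0.1}, {"tx": 3.0, "ty": 0, "tz": 0, "wx": 0, "wy": 0, "wz": 0, "jaw": 0.1}, {"tx": 3.0, "ty": 0, "tz": 0, "wx": 0, "wy": 0, "wz": 0, "jaw": 0.1}, {"tx": 2.0, "ty": 0, "tz": 0, "wx": 0, "wy": 0, "wz": 0, "jaw": 0.1}, {"tx": 1.2, "ty": 0, "tz": 0, "wx": 0, "wy": 0, "wz": 0, "jaw": 0.1}, {"tx": 0, "ty": 0, "tz": 0, "wx": 0, "wy": 0, "wz": 0, "jaw": -0.3}, {"tx": 0, "ty": 0, "tz": 0, "wx": 0, "wy": 0, "wz": 0, "jaw": -0.6}, {"tx": 0, "ty": 0, "tz": 0, "wx": 0, "wy": 0, "wz": 0, "jaw": -1}, {"tx": 0, "ty": 0, "tz": 0, "wx": 0, "wy": 0, "wz": 0, "jaw": -1}, {"tx": 0, "ty": 0, "tz": 0, "wx": 0, "wy": 0, "wz": 0, "jaw": -1}])

```text
time: 3.5
tool_pos: [558.4, 118.4, 98.0]
tcp_rot: [0.556, 1.567, 0.043]
contact_force: [3.2, 0.5, 4.2]
grip_width: 23.1
```

Run:
```python
from h import *
o=readout.get_obs(); R=Rm(o['tcp_rot']);print(o['time'],o['tool_pos'],R.round(3),o['grip_width'],o['contact_force'],np.arctan2(R[1,1],R[0,1]))
```

```text
3.5 [558.42988292 118.3768511   98.00975038] [[ 0.003  0.491  0.871]
 [ 0.     0.871 -0.491]
 [-1.     0.002  0.003]] 23.14568015854426 [3.20545079 0.4555196  4.23213181] 1.0576686961630635
```

>>> arm_command(plan=[{"tx": 0, "ty": -0.02, "tz": -0.59, "wx": -0.0694, "wy": 0, "wz": 0, "jaw": -1}, {"tx": 0, "ty": -0.02, "tz": -0.59, "wx": -0.0694, "wy": 0, "wz": 0, "jaw": -1}, {"tx": 0, "ty": -0.02, "tz": -0.59, "wx": -0.0694, "wy": 0, "wz": 0, "jaw": -1}, {"tx": 0, "ty": -0.02, "tz": -0.59, "wx": -0.0694, "wy": 0, "wz": 0, "jaw": -1}, {"tx": 0, "ty": -0.02, "tz": -0.59, "wx": -0.0694, "wy": 0, "wz": 0, "jaw": -1}, {"tx": 0, "ty": -0.02, "tz": -0.59, "wx": -0.0694, "wy": 0, "wz": 0, "jaw": -1}, {"tx": 0, "ty": -0.02, "tz": -0.59, "wx": -0.0694, "wy": 0, "wz": 0, "jaw": -1}])

```text
time: 4.2
tool_pos: [518.8, 129.6, 98.0]
tcp_rot: [0.179, 1.567, 0.154]
contact_force: [1.9, 0.1, 4.7]
grip_width: 23.6
```

>>> arm_command(plan=[{"tx": 0, "ty": -0.02, "tz": -0.59, "wx": -0.0694, "wy": 0, "wz": 0, "jaw": -1}, {"tx": 0, "ty": -0.02, "tz": -0.59, "wx": -0.0694, "wy": 0, "wz": 0, "jaw": -1}, {"tx": 0, "ty": -0.02, "tz": -0.59, "wx": -0.0694, "wy": 0, "wz": 0, "jaw": -1}, {"tx": 0, "ty": -0.02, "tz": -0.59, "wx": -0.0694, "wy": 0, "wz": 0, "jaw": -1}, {"tx": 0, "ty": -0.02, "tz": -0.59, "wx": -0.0694, "wy": 0, "wz": 0, "jaw": -1}, {"tx": 0, "ty": -0.02, "tz": -0.59, "wx": -0.0694, "wy": 0, "wz": 0, "jaw": -1}, {"tx": 0, "ty": -0.02, "tz": -0.59, "wx": -0.0694, "wy": 0, "wz": 0, "jaw": -1}, {"tx": 0, "ty": 0, "tz": 0, "wx": 0, "wy": 0, "wz": 0, "jaw": -1}, {"tx": 0, "ty": 0, "tz": 0, "wx": 0, "wy": 0, "wz": 0, "jaw": -1}])

```text
time: 5.1
tool_pos: [478.1, 120.8, 98.0]
tcp_rot: [-0.28, 1.569, 0.179]
contact_force: [-1.4, 0.9, 7.4]
grip_width: 23.7
```

Run:
```python
from h import *
im,C=shot('wrist','w3')
o=readout.get_obs(); R=Rm(o['tcp_rot']);print(o['time'],o['tool_pos'],o['grip_width'],o['contact_force'],np.arctan2(R[1,1],R[0,1]))
```

```text
5.15 [478.11917278 120.77809425  97.96242756] 23.540656631704866 [-1.33035621  0.28142231  6.97299401] 2.029659482517718
```

View pics/w3.png

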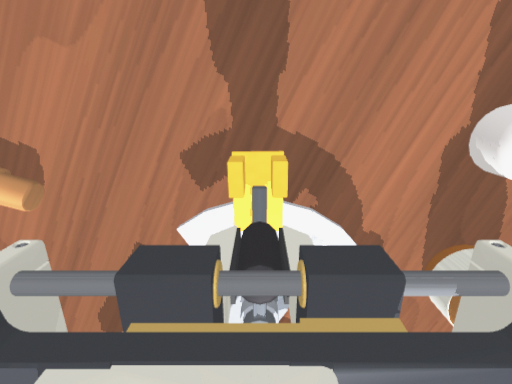

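Run:
```python
from h import *
im,C=load('w3')
cv2.imwrite('pics/w3z.png',cv2.resize(im[140:250,210:310],None,fx=6,fy=5,interpolation=cv2.INTER_NEAREST))
print(im[196,225:295:1].tolist()[::2])
```

```text
[[78, 106, 159], [78, 106, 159], [80, 218, 243], [80, 220, 244], [80, 221, 244], [81, 221, 244], [80, 220, 244], [80, 221, 244], [82, 222, 245], [82, 224, 245], [108, 247, 247], [109, 247, 247], [109, 247, 247], [108, 245, 247], [121, 114, 109], [118, 113, 107], [122, 114, 109], [123, 116, 111], [122, 115, 109], [118, 113, 107], [118, 114, 107], [97, 224, 245], [109, 247, 247], [105, 246, 247], [79, 217, 243], [80, 220, 244], [80, 220, 244], [80, 219, 244], [79, 219, 244], [81, 220, 244], [80, 219, 244], [66, 139, 182], [63, 84, 122], [62, 80, 116], [60, 77, 111]]
```

View pics/w3z.png

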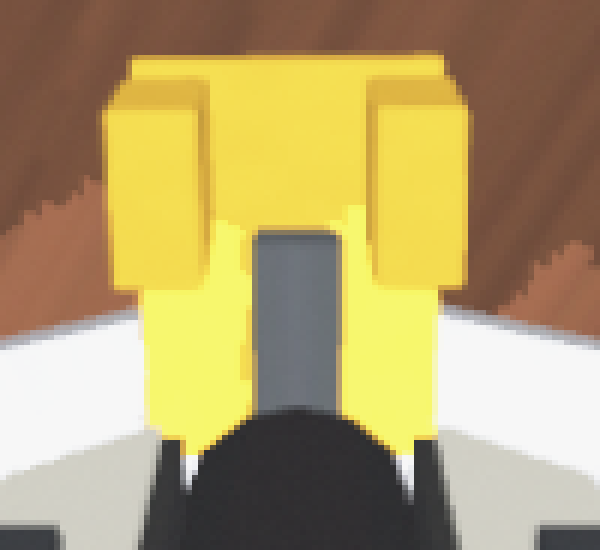

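>>> arm_command(plan=[{"tx": 0, "ty": 0, "tz": -0.08, "wx": -0.009, "wy": 0, "wz": 0, "jaw": -1}, {"tx": 0, "ty": 0, "tz": 0, "wx": 0, "wy": 0, "wz": 0, "jaw": -1}, {"tx": 0, "ty": 0, "tz": 0, "wx": 0, "wy": 0, "wz": 0, "jaw": -0.2}, {"tx": 0, "ty": 0, "tz": 0, "wx": 0, "wy": 0, "wz": 0, "jaw": 0}, {"tx": 0, "ty": 0, "tz": 0, "wx": 0, "wy": 0, "wz": 0, "jaw": 0}])

```text
time: 5.65
tool_pos: [476.9, 120.1, 96.7]
tcp_rot: [-3.104, 1.57, -2.636]
contact_force: [-0.5, -0.4, 0.2]
grip_width: 42.5
```

Run:
```python
from h import *
im,C=shot('wrist','w4')
cv2.imwrite('pics/w4z.png',cv2.resize(im[140:250,210:310],None,fx=6,fy=5,interpolation=cv2.INTER_NEAREST))
o=readout.get_obs(); R=Rm(o['tcp_rot']);print(o['time'],o['tool_pos'],o['grip_width'],o['contact_force'],np.arctan2(R[1,1],R[0,1]))
```

```text
5.7 [476.92897732 120.13257322  96.60200487] 44.29713677871963 [ 0.26004632  0.33170637 -0.31163444] 2.0383912718347825
```

View pics/w4z.png

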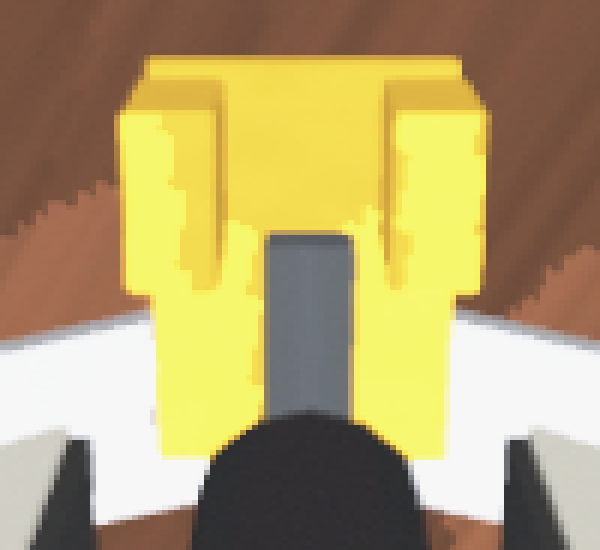

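>>> arm_command(plan=[{"tx": -1.5, "ty": 0, "tz": 0, "wx": 0, "wy": 0, "wz": 0, "jaw": 0}, {"tx": -3.5, "ty": 0, "tz": 0, "wx": 0, "wy": 0, "wz": 0, "jaw": 0}, {"tx": -4, "ty": 0, "tz": 0, "wx": 0, "wy": 0, "wz": 0, "jaw": 0}, {"tx": -4, "ty": 0, "tz": 0, "wx": 0, "wy": 0, "wz": 0, "jaw": 0}, {"tx": -2, "ty": 0, "tz": 0, "wx": 0, "wy": 0, "wz": 0, "jaw": 0}, {"tx": 0, "ty": 4.05, "tz": 1.2, "wx": 0, "wy": 0, "wz": 0, "jaw": 1}, {"tx": 0, "ty": 4.05, "tz": 1.2, "wx": 0, "wy": 0, "wz": 0, "jaw": 1}, {"tx": 0, "ty": 4.05, "tz": 1.2, "wx": 0, "wy": 0, "wz": 0, "jaw": 1}, {"tx": 0, "ty": 4.05, "tz": 1.2, "wx": 0, "wy": 0, "wz": 0, "jaw": 1}, {"tx": 0, "ty": 4.05, "tz": 1.2, "wx": 0, "wy": 0, "wz": 0, "jaw": 1}, {"tx": 0, "ty": 0, "tz": 0, "wx": -0.138, "wy": 0, "wz": 0, "jaw": 1}, {"tx": 0, "ty": 0, "tz": 0, "wx": -0.138, "wy": 0, "wz": 0, "jaw": 1}, {"tx": 0, "ty": 0, "tz": 0, "wx": -0.138, "wy": 0, "wz": 0, "jaw": 1}, {"tx": 0, "ty": 0, "tz": 0, "wx": -0.138, "wy": 0, "wz": 0, "jaw": 1}, {"tx": 0, "ty": 0, "tz": 0, "wx": -0.138, "wy": 0, "wz": 0, "jaw": 1}, {"tx": 0, "ty": 0, "tz": 0, "wx": -0.138, "wy": 0, "wz": 0, "jaw": 1}, {"tx": 0, "ty": 0, "tz": 0, "wx": -0.138, "wy": 0, "wz": 0, "jaw": 1}, {"tx": 0, "ty": 0, "tz": 0, "wx": -0.138, "wy": 0, "wz": 0, "jaw": 1}, {"tx": 0, "ty": 0, "tz": 0, "wx": 0, "wy": 0, "wz": 0, "jaw": 1}])

```text
time: 7.6
tool_pos: [439.3, 327.9, 246.4]
tcp_rot: [2.271, 1.57, -2.439]
contact_force: [0.8, 0.1, 0.1]
grip_width: 91.5
```

```bash
cat >> h.py <<'E'
def st():
    o=readout.get_obs(); R=Rm(o['tcp_rot']);print('t',o['time'],'tcp',o['tool_pos'].round(1),'w',round(o['grip_width'],1),'F',o['contact_force'].round(1),'yang',np.arctan2(R[1,1],R[0,1]).round(4),'xdir',R[:,0].round(3),'q6',o['joint_positions'][5].round(2))
    return o,R
def togo(target,yang=None):
    o,R=st(); d=R.T@(np.array(target)-o['tool_pos']); print('tool shift cm',(d/10).round(2)); 
    if yang is not None: 
        a=np.arctan2(R[1,1],R[0,1]); print('wx',-((yang-a+np.pi)%(2*np.pi)-np.pi))
E
python3 - <<'E'
from h import *
im,C=shot('wrist','w5')
st()
E
```

```text
t 7.65 tcp [439.3 327.9 246.4] w 91.7 F [ 0.4 -0.3  0. ] yang 3.1394 xdir [-0. -0. -1.] q6 -1.07
```

View pics/w5.png

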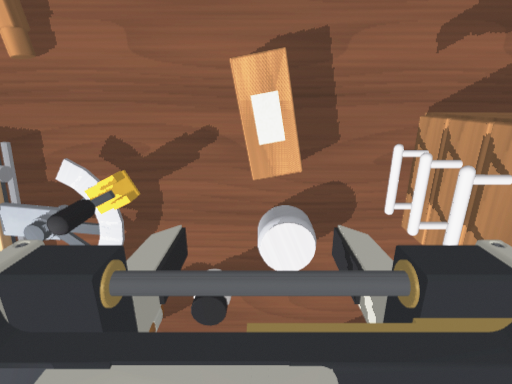

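Run:
```python
from h import *
im,C=load('w5')
hsv=cv2.cvtColor(im,cv2.COLOR_BGR2HSV).astype(int);H,S,V=hsv[...,0],hsv[...,1],hsv[...,2]
print('ink',plane(C,[(287,245),(259,245),(315,245)],58).round(0))
for p in [(245,90),(290,90),(238,120),(220,90),(305,90),(280,160),(243,120),(248,160)]: print(p,hsv[p[1],p[0]])
cv2.imwrite('pics/w5z.png',cv2.resize(im[40:190,215:315],None,fx=4,fy=4,interpolation=cv2.INTER_NEAREST))
w=np.zeros(V.shape,bool);w[35:195,215:320]=1
for t in (150,165,180,200):
    c=big((V>t)&w); print(t,cv2.contourArea(c),rect(C,c,48))
```

```text
ink [[534. 365.  58.]
 [534. 329.  58.]
 [534. 401.  58.]]
(245, 90) [ 15 133 232]
(290, 90) [ 14 138 215]
(238, 120) [ 10 129 132]
(220, 90) [ 10 130 120]
(305, 90) [ 10 116  90]
(280, 160) [ 15 133 227]
(243, 120) [ 13 136 206]
(248, 160) [ 12 132 143]
150 6613.5 (array([375.2, 338.1]), array([140.1,  62.4]), np.float64(0.1774))
165 6478.0 (array([374.8, 338.2]), array([139.2,  61.7]), np.float64(0.1784))
180 6390.5 (array([374.8, 338.2]), array([138.7,  61. ]), np.float64(0.1779))
200 5833.5 (array([374.7, 338.1]), array([138.4,  60.5]), np.float64(0.1774))
```

View pics/w5z.png

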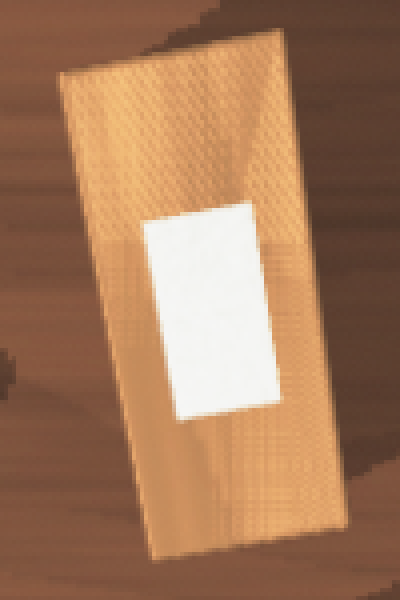

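Run:
```python
from h import *
togo((375,338.1,29),.178+np.pi)
```

```text
t 7.65 tcp [439.3 327.9 246.4] w 91.7 F [ 0.4 -0.3  0. ] yang 3.1394 xdir [-0. -0. -1.] q6 -1.07
tool shift cm [21.75  6.42  1.01]
wx -0.18023844377908915
```

Move above, rotate, then straight down (slowing at the end).

>>> arm_command(plan=[{"tx": 0, "ty": 3.21, "tz": 0.5, "wx": 0, "wy": 0, "wz": 0, "jaw": 1}, {"tx": 0, "ty": 3.21, "tz": 0.51, "wx": 0, "wy": 0, "wz": 0, "jaw": 1}, {"tx": 0, "ty": 0, "tz": 0, "wx": -0.09, "wy": 0, "wz": 0, "jaw": 1}, {"tx": 0, "ty": 0, "tz": 0, "wx": -0.09, "wy": 0, "wz": 0, "jaw": 1}, {"tx": 4, "ty": 0, "tz": 0, "wx": 0, "wy": 0, "wz": 0, "jaw": 1}, {"tx": 4, "ty": 0, "tz": 0, "wx": 0, "wy": 0, "wz": 0, "jaw": 1}, {"tx": 4, "ty": 0, "tz": 0, "wx": 0, "wy": 0, "wz": 0, "jaw": 1}, {"tx": 0, "ty": 0, "tz": 0, "wx": 0, "wy": 0, "wz": 0, "jaw": 1}])

```text
time: 8.45
tool_pos: [372.4, 336.2, 122.4]
tcp_rot: [1.984, 1.561, -2.551]
contact_force: [-1.4, -1.1, -0.3]
grip_width: 91.4
```

Run:
```python
from h import *
togo((375,338.1,29),.178+np.pi)
```

```text
t 8.45 tcp [372.4 336.2 122.4] w 91.4 F [-1.4 -1.1 -0.3] yang -2.9642 xdir [-0.009 -0.006 -1.   ] q6 -1.17
tool shift cm [ 9.33 -0.37  0.19]
wx -0.0006336343764345997
```

>>> arm_command(plan=[{"tx": 3, "ty": 0, "tz": 0, "wx": 0, "wy": 0, "wz": 0, "jaw": 1}, {"tx": 2.5, "ty": 0, "tz": 0, "wx": 0, "wy": 0, "wz": 0, "jaw": 1}, {"tx": 2, "ty": 0, "tz": 0, "wx": 0, "wy": 0, "wz": 0, "jaw": 1}, {"tx": 1.5, "ty": 0, "tz": 0, "wx": 0, "wy": 0, "wz": 0, "jaw": 1}, {"tx": 0, "ty": 0, "tz": 0, "wx": 0, "wy": 0, "wz": 0, "jaw": 1}, {"tx": 0, "ty": 0, "tz": 0, "wx": 0, "wy": 0, "wz": 0, "jaw": 1}])

```text
time: 9.05
tool_pos: [376.1, 338.6, 38.1]
tcp_rot: [-1.217, 1.569, 0.533]
contact_force: [0.5, -0.3, -0.6]
grip_width: 91.6
```

Run:
```python
from h import *
togo((375,338.1,29),.178+np.pi)
```

```text
t 9.05 tcp [376.1 338.6  38.1] w 91.6 F [ 0.5 -0.3 -0.6] yang -2.962 xdir [ 0.002  0.001 -1.   ] q6 -1.17
tool shift cm [ 0.91  0.12 -0.04]
wx 0.0016042683826800186
```

>>> arm_command(plan=[{"tx": 0.7, "ty": 0.1, "tz": 0, "wx": 0, "wy": 0, "wz": 0, "jaw": 1}, {"tx": 0.2, "ty": 0, "tz": 0, "wx": 0, "wy": 0, "wz": 0, "jaw": 1}, {"tx": 0, "ty": 0, "tz": 0, "wx": 0, "wy": 0, "wz": 0, "jaw": 0.5}, {"tx": 0, "ty": 0, "tz": 0, "wx": 0, "wy": 0, "wz": 0, "jaw": 0}, {"tx": 0, "ty": 0, "tz": 0, "wx": 0, "wy": 0, "wz": 0, "jaw": 0}, {"tx": 0, "ty": 0, "tz": 0, "wx": 0, "wy": 0, "wz": 0, "jaw": 0}, {"tx": 0, "ty": 0, "tz": 0, "wx": 0, "wy": 0, "wz": 0, "jaw": 0}])

```text
time: 9.75
tool_pos: [374.3, 337.8, 27.8]
tcp_rot: [-2.558, 1.571, -0.807]
contact_force: [0.3, -0.8, 1.6]
grip_width: 61.9
```

Run:
```python
from h import *
togo((375,338.1,29),.178+np.pi)
```

```text
t 9.75 tcp [374.3 337.8  27.8] w 61.9 F [ 0.3 -0.8  1.6] yang -2.9608 xdir [ 0. -0. -1.] q6 -1.17
tool shift cm [-0.12 -0.08  0.02]
wx 0.002831234153649831
```

>>> arm_command(plan=[{"tx": -1, "ty": 0, "tz": 0, "wx": 0, "wy": 0, "wz": 0, "jaw": -0.2}, {"tx": -2, "ty": 0, "tz": 0, "wx": 0, "wy": 0, "wz": 0, "jaw": -0.2}, {"tx": -3, "ty": 0, "tz": 0, "wx": 0, "wy": 0, "wz": 0, "jaw": -0.2}, {"tx": -4, "ty": 0, "tz": 0, "wx": 0, "wy": 0, "wz": 0, "jaw": -0.2}, {"tx": -4, "ty": 0, "tz": 0, "wx": 0, "wy": 0, "wz": 0, "jaw": -0.2}, {"tx": -3, "ty": 0, "tz": 0, "wx": 0, "wy": 0, "wz": 0, "jaw": -0.2}, {"tx": 0, "ty": -0.14, "tz": -1.05, "wx": 0, "wy": 0, "wz": 0, "jaw": -0.2}, {"tx": 0, "ty": -0.3, "tz": -2.3, "wx": 0, "wy": 0, "wz": 0, "jaw": -0.2}, {"tx": 0, "ty": -0.5, "tz": -3.9, "wx": 0, "wy": 0, "wz": 0, "jaw": -0.2}, {"tx": 0, "ty": -0.5, "tz": -3.9, "wx": 0, "wy": 0, "wz": 0, "jaw": -0.2}, {"tx": 0, "ty": -0.5, "tz": -3.9, "wx": 0, "wy": 0, "wz": 0, "jaw": -0.2}, {"tx": 0, "ty": -0.5, "tz": -3.9, "wx": 0, "wy": 0, "wz": 0, "jaw": -0.2}, {"tx": 0, "ty": -0.5, "tz": -3.9, "wx": 0, "wy": 0, "wz": 0, "jaw": -0.2}, {"tx": 0, "ty": -0.5, "tz": -3.9, "wx": 0, "wy": 0, "wz": 0, "jaw": -0.2}, {"tx": 0, "ty": -0.5, "tz": -3.9, "wx": 0, "wy": 0, "wz": 0, "jaw": -0.2}, {"tx": 0, "ty": -0.5, "tz": -3.9, "wx": 0, "wy": 0, "wz": 0, "jaw": -0.2}, {"tx": 0, "ty": -0.5, "tz": -3.9, "wx": 0, "wy": 0, "wz": 0, "jaw": -0.2}, {"tx": 0, "ty": -0.4, "tz": -2.9, "wx": 0.05, "wy": 0, "wz": 0, "jaw": -0.2}, {"tx": 0, "ty": -0.2, "tz": -1.2, "wx": 0.1, "wy": 0, "wz": 0, "jaw": -0.2}, {"tx": 0, "ty": 0, "tz": 0, "wx": 0.1, "wy": 0, "wz": 0, "jaw": -0.2}])

```text
time: 11.75
tool_pos: [503.4, -73.2, 195.1]
tcp_rot: [1.535, 1.566, 3.03]
contact_force: [-0.7, -0.2, -7.3]
grip_width: 61.7
```

>>> arm_command(plan=[{"tx": 0, "ty": 0, "tz": 0, "wx": 0.028, "wy": 0, "wz": 0, "jaw": -0.2}, {"tx": 0, "ty": 0, "tz": 0, "wx": 0, "wy": 0, "wz": 0, "jaw": -0.2}, {"tx": 0, "ty": 0, "tz": 0, "wx": 0, "wy": 0, "wz": 0, "jaw": -0.2}])

```text
time: 12.05
tool_pos: [504.0, -70.6, 196.9]
tcp_rot: [1.445, 1.569, 2.921]
contact_force: [-0.7, -0.0, -7.1]
grip_width: 61.7
```

Run:
```python
from h import *
im,C=shot('wrist','w6');shot('top','t6')
togo((505.2,-70.6,70),np.pi-.098)
```

```text
t 12.15 tcp [504.4 -70.6 197.4] w 61.8 F [ 0.3  0.  -6. ] yang 3.0463 xdir [-0.001  0.    -1.   ] q6 -1.76
tool shift cm [ 1.274e+01 -9.000e-02  1.000e-02]
wx 0.002694635510068988
```

View pics/w6.png

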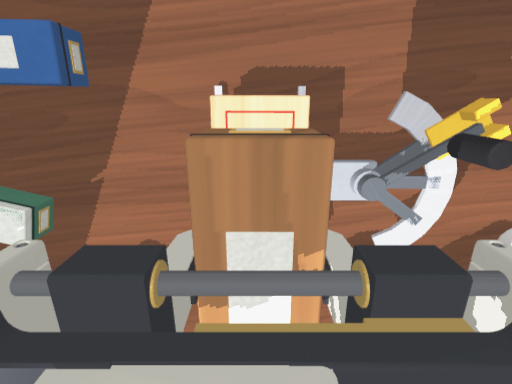

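Run:
```python
from h import *
im,C=load('w6')
hsv=cv2.cvtColor(im,cv2.COLOR_BGR2HSV).astype(int);H,S,V=hsv[...,0],hsv[...,1],hsv[...,2]
r=((H<8)|(H>172))&(S>110)&(V>100); w=np.zeros_like(r);w[100:130,215:305]=1
ys,xs=np.where(r&w); print(xs.min(),xs.max(),ys.min(),ys.max())
print(plane(C,[(xs.min()+.5,111.5),(xs.max()-.5,111.5)],40))
for rr in range(107,131,3): print(rr,xs[ys==rr])
# box far end top edge px & sides
print(hsv[150,180:200].tolist(),hsv[150,322:340].tolist()); print([hsv[k,285].tolist() for k in range(122,142)])
a=.0982; d=np.array([np.cos(a),-np.sin(a)]); print('exp end mid', np.array([504.4,-69.8])-75*d)
```

```text
225 294 111 128
[[427.79633674 -96.2606285   40.        ]
 [434.29281776 -28.23059489  40.        ]]
107 []
110 []
113 [226 293]
116 [226 293]
119 [226 293]
122 [226 293]
125 [226 293]
128 [226]
[[10, 130, 151], [9, 128, 151], [10, 129, 150], [10, 127, 150], [10, 131, 146], [12, 128, 140], [13, 129, 160], [13, 131, 162], [13, 131, 166], [13, 131, 167], [13, 133, 167], [14, 133, 165], [14, 131, 166], [14, 132, 166], [14, 132, 166], [13, 132, 166], [14, 133, 165], [13, 132, 166], [13, 130, 165], [14, 131, 164]] [[13, 131, 166], [14, 131, 168], [13, 131, 170], [13, 132, 170], [13, 130, 171], [14, 131, 171], [14, 133, 173], [14, 132, 174], [14, 132, 176], [14, 132, 174], [13, 131, 171], [14, 128, 159], [12, 125, 124], [10, 125, 112], [10, 124, 113], [10, 123, 112], [10, 125, 112], [10, 124, 111]]
[[25, 59, 247], [25, 59, 247], [25, 58, 247], [25, 59, 247], [25, 58, 247], [23, 76, 246], [18, 116, 218], [19, 135, 174], [20, 136, 175], [19, 139, 211], [18, 137, 194], [17, 122, 125], [12, 70, 73], [14, 113, 108], [14, 122, 125], [13, 128, 134], [13, 126, 150], [14, 131, 158], [14, 131, 162], [14, 131, 164]]
exp end mid [429.76133099 -62.44683137]
```

>>> arm_command(plan=[{"tx": 1.5, "ty": 0, "tz": 0.06, "wx": 0, "wy": 0, "wz": 0, "jaw": -0.2}, {"tx": 3, "ty": 0, "tz": 0, "wx": 0, "wy": 0, "wz": 0, "jaw": -0.2}, {"tx": 3, "ty": 0, "tz": 0, "wx": 0, "wy": 0, "wz": 0, "jaw": -0.2}, {"tx": 2.5, "ty": 0, "tz": 0, "wx": 0, "wy": 0, "wz": 0, "jaw": -0.2}, {"tx": 1.5, "ty": 0, "tz": 0, "wx": 0, "wy": 0, "wz": 0, "jaw": -0.2}, {"tx": 0.5, "ty": 0, "tz": 0, "wx": 0, "wy": 0, "wz": 0, "jaw": -0.2}, {"tx": 0, "ty": 0, "tz": 0, "wx": 0, "wy": 0, "wz": 0, "jaw": -0.2}, {"tx": 0, "ty": 0, "tz": 0, "wx": 0, "wy": 0, "wz": 0, "jaw": -0.2}, {"tx": 0, "ty": 0, "tz": 0, "wx": 0, "wy": 0, "wz": 0, "jaw": -0.2}])

```text
time: 13.05
tool_pos: [505.5, -70.5, 78.8]
tcp_rot: [-1.802, 1.568, -0.328]
contact_force: [-0.1, -0.3, -7.3]
grip_width: 61.7
```

Run:
```python
from h import *
togo((504.6,-70,67.8),np.pi-.096)
```

```text
t 13.05 tcp [505.5 -70.5  78.8] w 61.7 F [-0.1 -0.3 -7.3] yang 3.0447 xdir [ 0.002 -0.001 -1.   ] q6 -1.76
tool shift cm [1.1  0.09 0.04]
wx -0.0008593412076791651
```

>>> arm_command(plan=[{"tx": 0.5, "ty": 0.05, "tz": 0.04, "wx": 0, "wy": 0, "wz": 0, "jaw": -0.2}, {"tx": 0.2, "ty": 0, "tz": 0, "wx": 0, "wy": 0, "wz": 0, "jaw": -0.2}, {"tx": 0, "ty": 0, "tz": 0, "wx": 0, "wy": 0, "wz": 0, "jaw": -0.2}, {"tx": 0, "ty": 0, "tz": 0, "wx": 0, "wy": 0, "wz": 0, "jaw": -0.2}, {"tx": 0, "ty": 0, "tz": 0, "wx": 0, "wy": 0, "wz": 0, "jaw": -0.2}])

```text
time: 13.55
tool_pos: [504.3, -69.9, 70.8]
tcp_rot: [-2.151, 1.571, -0.677]
contact_force: [-0.4, 0.2, -7.3]
grip_width: 61.9
```

Run:
```python
from h import *
togo((504.6,-70,67.8),np.pi-.096)
```

```text
t 13.55 tcp [504.3 -69.9  70.8] w 61.9 F [-0.4  0.2 -7.3] yang 3.0444 xdir [ 0. -0. -1.] q6 -1.76
tool shift cm [ 0.3  -0.03 -0.  ]
wx -0.0012073547773070459
```

>>> arm_command(plan=[{"tx": 0.15, "ty": -0.03, "tz": 0, "wx": 0, "wy": 0, "wz": 0, "jaw": -0.2}, {"tx": 0.1, "ty": 0, "tz": 0, "wx": 0, "wy": 0, "wz": 0, "jaw": -0.2}, {"tx": 0.05, "ty": 0, "tz": 0, "wx": 0, "wy": 0, "wz": 0, "jaw": -0.2}, {"tx": 0, "ty": 0, "tz": 0, "wx": 0, "wy": 0, "wz": 0, "jaw": -0.2}, {"tx": 0, "ty": 0, "tz": 0, "wx": 0, "wy": 0, "wz": 0, "jaw": -0.2}])

```text
time: 14.05
tool_pos: [504.5, -69.9, 67.8]
tcp_rot: [-2.383, 1.571, -0.91]
contact_force: [-0.8, 0.4, -5.5]
grip_width: 61.5
```

Run:
```python
from h import *
togo((504.6,-70,67.8),np.pi-.096)
```

```text
t 14.05 tcp [504.5 -69.9  67.8] w 61.5 F [-0.8  0.4 -5.5] yang 3.0444 xdir [ 0. -0. -1.] q6 -1.76
tool shift cm [ 0.   -0.01 -0.01]
wx -0.0012067920488894046
```

>>> arm_command(plan=[{"tx": 0.05, "ty": 0, "tz": 0, "wx": 0, "wy": 0, "wz": 0, "jaw": -0.2}, {"tx": 0, "ty": 0, "tz": 0, "wx": 0, "wy": 0, "wz": 0, "jaw": -0.2}])

```text
time: 14.25
tool_pos: [504.5, -69.9, 67.8]
tcp_rot: [-2.074, 1.57, -0.601]
contact_force: [-4.0, 0.6, 3.4]
grip_width: 61.7
```

Contact supports its weight. Release and back off for a look.

>>> arm_command(plan=[{"tx": 0, "ty": 0, "tz": 0, "wx": 0, "wy": 0, "wz": 0, "jaw": 0.45}, {"tx": 0, "ty": 0, "tz": 0, "wx": 0, "wy": 0, "wz": 0, "jaw": 0.7}, {"tx": 0, "ty": 0, "tz": 0, "wx": 0, "wy": 0, "wz": 0, "jaw": 1}, {"tx": 0, "ty": 0, "tz": 0, "wx": 0, "wy": 0, "wz": 0, "jaw": 1}, {"tx": -2, "ty": 0, "tz": 0, "wx": 0, "wy": 0, "wz": 0, "jaw": 1}, {"tx": -4, "ty": 0, "tz": 0, "wx": 0, "wy": 0, "wz": 0, "jaw": 1}, {"tx": -4, "ty": -1, "tz": 0, "wx": 0, "wy": 0, "wz": 0, "jaw": 1}, {"tx": -4, "ty": -2.5, "tz": 0, "wx": 0, "wy": 0, "wz": 0, "jaw": 1}, {"tx": -2, "ty": -3, "tz": 0, "wx": 0, "wy": 0, "wz": 0, "jaw": 1}, {"tx": 0, "ty": -1.5, "tz": 0, "wx": 0, "wy": 0, "wz": 0, "jaw": 1}, {"tx": 0, "ty": 0, "tz": 0, "wx": 0, "wy": 0, "wz": 0, "jaw": 1}])

```text
time: 15.35
tool_pos: [585.7, -77.9, 227.4]
tcp_rot: [-1.738, 1.569, -0.264]
contact_force: [-0.4, 0.5, 0.3]
grip_width: 91.9
```

Run:
```python
from h import *
im,C=shot('wrist','w7');st()
```

```text
t 15.4 tcp [584.2 -77.6 226.6] w 91.9 F [0.3 0.3 0.3] yang 3.0446 xdir [-0.001  0.    -1.   ] q6 -1.74
```

View pics/w7.png

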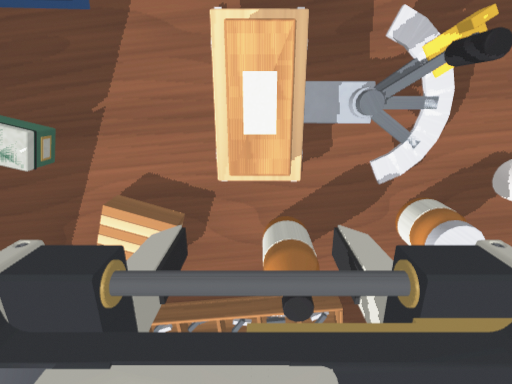

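Run:
```python
from h import *
im,C=load('w7')
hsv=cv2.cvtColor(im,cv2.COLOR_BGR2HSV).astype(int);H,S,V=hsv[...,0],hsv[...,1],hsv[...,2]
cv2.imwrite('pics/w7z.png',cv2.resize(im[0:190,195:320],None,fx=4.2,fy=3.1,interpolation=cv2.INTER_NEAREST))
w=np.zeros(V.shape,bool);w[0:190,205:312]=1
# subpixel edges: deck ends/sides and box by column/row profiles
for y in (40,60,145,160): print(y,[(x,*hsv[y,x]) for x in list(range(209,232))][::1])
```

```text
40 [(209, np.int64(10), np.int64(128), np.int64(132)), (210, np.int64(12), np.int64(84), np.int64(167)), (211, np.int64(19), np.int64(47), np.int64(238)), (212, np.int64(20), np.int64(85), np.int64(241)), (213, np.int64(20), np.int64(84), np.int64(241)), (214, np.int64(22), np.int64(77), np.int64(244)), (215, np.int64(23), np.int64(68), np.int64(246)), (216, np.int64(24), np.int64(67), np.int64(246)), (217, np.int64(24), np.int64(66), np.int64(246)), (218, np.int64(24), np.int64(66), np.int64(246)), (219, np.int64(23), np.int64(68), np.int64(246)), (220, np.int64(23), np.int64(73), np.int64(246)), (221, np.int64(23), np.int64(73), np.int64(245)), (222, np.int64(22), np.int64(73), np.int64(245)), (223, np.int64(21), np.int64(77), np.int64(244)), (224, np.int64(18), np.int64(99), np.int64(237)), (225, np.int64(15), np.int64(133), np.int64(229)), (226, np.int64(14), np.int64(134), np.int64(224)), (227, np.int64(17), np.int64(128), np.int64(239)), (228, np.int64(16), np.int64(127), np.int64(239)), (229, np.int64(17), np.int64(128), np.int64(239)), (230, np.int64(17), np.int64(125), np.in
[... 2856 characters left out ...]
8, np.int64(21), np.int64(81), np.int64(242)), (219, np.int64(21), np.int64(80), np.int64(243)), (220, np.int64(21), np.int64(79), np.int64(243)), (221, np.int64(21), np.int64(79), np.int64(244)), (222, np.int64(21), np.int64(81), np.int64(243)), (223, np.int64(21), np.int64(81), np.int64(242)), (224, np.int64(21), np.int64(85), np.int64(241)), (225, np.int64(20), np.int64(84), np.int64(241)), (226, np.int64(20), np.int64(85), np.int64(240)), (227, np.int64(21), np.int64(83), np.int64(241)), (228, np.int64(18), np.int64(101), np.int64(235)), (229, np.int64(15), np.int64(131), np.int64(232)), (230, np.int64(14), np.int64(133), np.int64(221)), (231, np.int64(14), np.int64(133), np.int64(223))]
```

View pics/w7z.png

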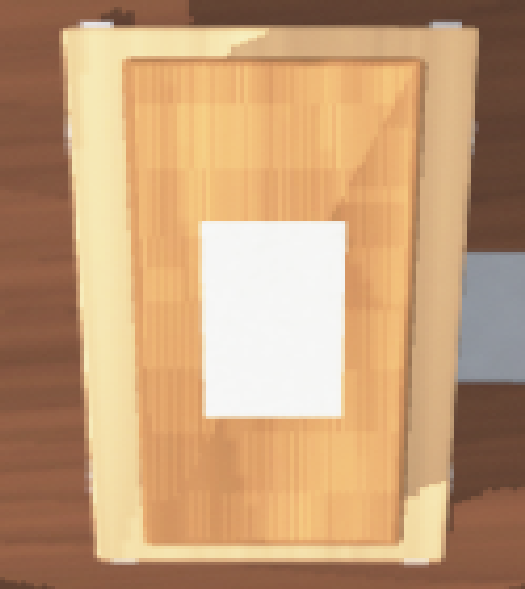

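Run:
```python
from h import *
im,C=load('w7')
q=lambda a:np.array(a)/[4.2,3.1]+[195,0]-.5
for n,p,z in (('box',[(127,60),(424,60),(401,544),(145,544)],88),('deck',[(64,28),(479,28),(444,562),(98,562)],40)):
    P=plane(C,q(p),z)[:,:2]; print(n,P.round(1).tolist(),P.mean(0).round(1), cv2.minAreaRect(P.astype(np.float32)))
```

```text
box [[433.4, -91.7], [439.3, -31.3], [577.2, -44.7], [571.2, -106.2]] [505.3 -68.5] ((505.28570556640625, -68.71589660644531), (61.72110366821289, 138.58018493652344), 84.4189682006836)
deck [[411.1, -109.5], [420.7, -11.3], [598.8, -28.9], [589.2, -127.0]] [504.9 -69.2] ((504.9579162597656, -69.15135192871094), (98.73180389404297, 179.0467071533203), 84.37899017333984)
```

>>> arm_command(plan=[{"tx": 0, "ty": 2.27, "tz": -3.48, "wx": 0, "wy": 0, "wz": 0, "jaw": 1}, {"tx": 0, "ty": 2.27, "tz": -3.48, "wx": 0, "wy": 0, "wz": 0, "jaw": 1}, {"tx": 0, "ty": 2.27, "tz": -3.48, "wx": 0, "wy": 0, "wz": 0, "jaw": 1}, {"tx": 0, "ty": 2.27, "tz": -3.48, "wx": 0, "wy": 0, "wz": 0, "jaw": 1}, {"tx": 0, "ty": 2.27, "tz": -3.48, "wx": 0, "wy": 0, "wz": 0, "jaw": 1}, {"tx": 0, "ty": 2.27, "tz": -3.48, "wx": 0, "wy": 0, "wz": 0, "jaw": 1}, {"tx": 0, "ty": 2.27, "tz": -3.48, "wx": 0, "wy": 0, "wz": 0, "jaw": 1}, {"tx": 0, "ty": 2.27, "tz": -3.48, "wx": 0, "wy": 0, "wz": 0, "jaw": 1}, {"tx": 0, "ty": 2.27, "tz": -3.48, "wx": 0, "wy": 0, "wz": 0, "jaw": 1}, {"tx": 0, "ty": 0, "tz": 0, "wx": 0.145, "wy": 0, "wz": 0, "jaw": 1}, {"tx": 0, "ty": 0, "tz": 0, "wx": 0.145, "wy": 0, "wz": 0, "jaw": 1}, {"tx": 0, "ty": 0, "tz": 0, "wx": 0.145, "wy": 0, "wz": 0, "jaw": 1}, {"tx": 0, "ty": 0, "tz": 0, "wx": 0.145, "wy": 0, "wz": 0, "jaw": 1}, {"tx": 0, "ty": 0, "tz": 0, "wx": 0.145, "wy": 0, "wz": 0, "jaw": 1}, {"tx": 0, "ty": 0, "tz": 0, "wx": 0.145, "wy": 0, "wz": 0, "jaw": 1}, {"tx": 0, "ty": 0, "tz": 0, "wx": 0.145, "wy": 0, "wz": 0, "jaw": 1}, {"tx": 0, "ty": 0, "tz": 0, "wx": 0.145, "wy": 0, "wz": 0, "jaw": 1}, {"tx": 0, "ty": 0, "tz": 0, "wx": 0.145, "wy": 0, "wz": 0, "jaw": 1}, {"tx": 0, "ty": 0, "tz": 0, "wx": 0.145, "wy": 0, "wz": 0, "jaw": 1}, {"tx": 0, "ty": 0, "tz": 0, "wx": 0.145, "wy": 0, "wz": 0, "jaw": 1}])

```text
time: 17.4
tool_pos: [349.5, -368.4, 226.5]
tcp_rot: [2.342, 1.569, 2.214]
contact_force: [0.5, 0.5, 0.0]
grip_width: 91.9
```

>>> arm_command(plan=[{"tx": 0, "ty": 0, "tz": 0, "wx": 0, "wy": 0, "wz": 0, "jaw": 1}, {"tx": 0, "ty": 0, "tz": 0, "wx": 0, "wy": 0, "wz": 0, "jaw": 1}])

```text
time: 17.6
tool_pos: [349.9, -368.9, 226.8]
tcp_rot: [2.387, 1.57, 2.27]
contact_force: [0.2, -0.2, 0.1]
grip_width: 91.9
```

Run:
```python
from h import *
im,C=shot('wrist','w8');st()
```

```text
t 17.65 tcp [ 350.  -369.1  226.9] w 91.6 F [ 0.8 -0.4  0.8] yang 1.4528 xdir [-0.001  0.001 -1.   ] q6 -0.84
```

View pics/w8.png

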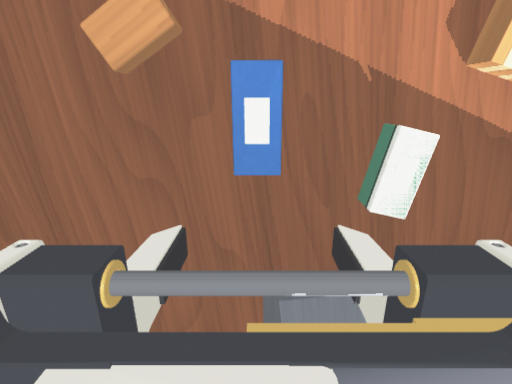

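Run:
```python
from h import *
im,C=load('w8')
hsv=cv2.cvtColor(im,cv2.COLOR_BGR2HSV).astype(int);H,S,V=hsv[...,0],hsv[...,1],hsv[...,2]
w=np.zeros(V.shape,bool);w[40:200,215:300]=1
c=big((H>95)&(H<130)&(S>100)&(V>60)&w); r=rect(C,c,48); print('blue',r)
w[:]=0;w[110:230,350:445]=1
c=big((S<70)&(V>110)&w); print('green',rect(C,c,48))
togo((*r[0],28),r[2])
```

```text
blue (array([ 354.1, -305. ]), array([120.5,  53.8]), np.float64(1.4539))
green (array([ 512.4, -384.6]), array([105.2,  51.5]), np.float64(1.2289))
t 17.65 tcp [ 350.  -369.1  226.9] w 91.6 F [ 0.8 -0.4  0.8] yang 1.4528 xdir [-0.001  0.001 -1.   ] q6 -0.84
tool shift cm [19.9   6.4  -0.34]
wx -0.0010509816090120694
```

>>> arm_command(plan=[{"tx": 0, "ty": 3.2, "tz": -0.17, "wx": 0, "wy": 0, "wz": 0, "jaw": 1}, {"tx": 0, "ty": 3.2, "tz": -0.17, "wx": 0, "wy": 0, "wz": 0, "jaw": 1}, {"tx": 4, "ty": 0, "tz": 0, "wx": 0, "wy": 0, "wz": 0, "jaw": 1}, {"tx": 4, "ty": 0, "tz": 0, "wx": 0, "wy": 0, "wz": 0, "jaw": 1}, {"tx": 4, "ty": 0, "tz": 0, "wx": 0, "wy": 0, "wz": 0, "jaw": 1}, {"tx": 3, "ty": 0, "tz": 0, "wx": 0, "wy": 0, "wz": 0, "jaw": 1}, {"tx": 2, "ty": 0, "tz": 0, "wx": 0, "wy": 0, "wz": 0, "jaw": 1}, {"tx": 1, "ty": 0, "tz": 0, "wx": 0, "wy": 0, "wz": 0, "jaw": 1}, {"tx": 0, "ty": 0, "tz": 0, "wx": 0, "wy": 0, "wz": 0, "jaw": 1}, {"tx": 0, "ty": 0, "tz": 0, "wx": 0, "wy": 0, "wz": 0, "jaw": 1}, {"tx": 0, "ty": 0, "tz": 0, "wx": 0, "wy": 0, "wz": 0, "jaw": 1}])

```text
time: 18.75
tool_pos: [355.3, -306.2, 48.4]
tcp_rot: [-0.77, 1.568, -0.891]
contact_force: [-0.4, -0.7, -0.0]
grip_width: 91.8
```

Run:
```python
from h import *
togo((354.1,-305,28),1.4539)
```

```text
t 18.75 tcp [ 355.3 -306.2   48.4] w 91.8 F [-0.4 -0.7 -0. ] yang 1.4499 xdir [ 0.001 -0.002 -1.   ] q6 -0.75
tool shift cm [ 2.04  0.11 -0.14]
wx -0.003994066640802707
```

>>> arm_command(plan=[{"tx": 1.3, "ty": 0, "tz": 0, "wx": 0, "wy": 0, "wz": 0, "jaw": 1}, {"tx": 0.7, "ty": 0, "tz": 0, "wx": 0, "wy": 0, "wz": 0, "jaw": 1}, {"tx": 0, "ty": 0, "tz": 0, "wx": 0, "wy": 0, "wz": 0, "jaw": 1}, {"tx": 0, "ty": 0, "tz": 0, "wx": 0, "wy": 0, "wz": 0, "jaw": 0.5}, {"tx": 0, "ty": 0, "tz": 0, "wx": 0, "wy": 0, "wz": 0, "jaw": -0.3}, {"tx": 0, "ty": 0, "tz": 0, "wx": 0, "wy": 0, "wz": 0, "jaw": -0.3}, {"tx": 0, "ty": 0, "tz": 0, "wx": 0, "wy": 0, "wz": 0, "jaw": -0.3}, {"tx": 0, "ty": 0, "tz": 0, "wx": 0, "wy": 0, "wz": 0, "jaw": -0.3}])

```text
time: 19.55
tool_pos: [354.9, -305.7, 27.4]
tcp_rot: [-0.807, 1.57, -0.928]
contact_force: [-0.2, -0.2, -0.3]
grip_width: 56.3
```

Run:
```python
from h import *
togo((354.1,-305,28),1.4539)
```

```text
t 19.55 tcp [ 354.9 -305.7   27.4] w 56.3 F [-0.2 -0.2 -0.3] yang 1.4494 xdir [ 0. -0. -1.] q6 -0.75
tool shift cm [-0.06  0.06 -0.09]
wx -0.0045056507984848615
```

>>> arm_command(plan=[{"tx": 0, "ty": 0.05, "tz": -0.07, "wx": -0.004, "wy": 0, "wz": 0, "jaw": -0.3}, {"tx": 0, "ty": 0, "tz": 0, "wx": 0, "wy": 0, "wz": 0, "jaw": -0.3}, {"tx": 0, "ty": 0, "tz": 0, "wx": 0, "wy": 0, "wz": 0, "jaw": -0.3}, {"tx": 0, "ty": 0, "tz": 0, "wx": 0, "wy": 0, "wz": 0, "jaw": -0.3}])

```text
time: 19.95
tool_pos: [354.5, -305.4, 27.3]
tcp_rot: [-0.784, 1.57, -0.902]
contact_force: [2.2, -2.0, -0.4]
grip_width: 54.0
```

Run:
```python
from h import *
togo((354.1,-305,28),1.4539)
```

```text
t 19.95 tcp [ 354.5 -305.4   27.3] w 54.0 F [ 2.2 -2.  -0.4] yang 1.4534 xdir [ 0.001 -0.001 -1.   ] q6 -0.76
tool shift cm [-0.07  0.03 -0.04]
wx -0.0004537733681866385
```

>>> arm_command(plan=[{"tx": -1, "ty": 0, "tz": 0, "wx": 0, "wy": 0, "wz": 0, "jaw": -0.3}, {"tx": -2, "ty": 0, "tz": 0, "wx": 0, "wy": 0, "wz": 0, "jaw": -0.3}, {"tx": -3, "ty": 0, "tz": 0, "wx": 0, "wy": 0, "wz": 0, "jaw": -0.3}, {"tx": -4, "ty": 0, "tz": 0, "wx": 0, "wy": 0, "wz": 0, "jaw": -0.3}, {"tx": -4, "ty": 0, "tz": 0, "wx": 0, "wy": 0, "wz": 0, "jaw": -0.3}, {"tx": -3, "ty": 0, "tz": 0, "wx": 0, "wy": 0, "wz": 0, "jaw": -0.3}, {"tx": -2, "ty": 1, "tz": 0.5, "wx": 0, "wy": 0, "wz": 0, "jaw": -0.3}, {"tx": 0, "ty": 2.5, "tz": 1.2, "wx": 0, "wy": 0, "wz": 0, "jaw": -0.3}, {"tx": 0, "ty": 3.8, "tz": 1.85, "wx": 0, "wy": 0, "wz": 0, "jaw": -0.3}, {"tx": 0, "ty": 3.8, "tz": 1.85, "wx": 0, "wy": 0, "wz": 0, "jaw": -0.3}, {"tx": 0, "ty": 3.8, "tz": 1.85, "wx": 0, "wy": 0, "wz": 0, "jaw": -0.3}, {"tx": 0, "ty": 3.8, "tz": 1.85, "wx": 0, "wy": 0, "wz": 0, "jaw": -0.3}, {"tx": 0, "ty": 3.5, "tz": 1.7, "wx": 0, "wy": 0, "wz": 0, "jaw": -0.3}, {"tx": 0, "ty": 2.0, "tz": 1.0, "wx": 0, "wy": 0, "wz": 0, "jaw": -0.3}, {"tx": 0, "ty": 0.92, "tz": 0.4, "wx": 0, "wy": 0, "wz": 0, "jaw": -0.3}, {"tx": 0, "ty": 0, "tz": 0, "wx": -0.06, "wy": 0, "wz": 0, "jaw": -0.3}, {"tx": 0, "ty": 0, "tz": 0, "wx": -0.12, "wy": 0, "wz": 0, "jaw": -0.3}, {"tx": 0, "ty": 0, "tz": 0, "wx": -0.14, "wy": 0, "wz": 0, "jaw": -0.3}, {"tx": 0, "ty": 0, "tz": 0, "wx": -0.14, "wy": 0, "wz": 0, "jaw": -0.3}, {"tx": 0, "ty": 0, "tz": 0, "wx": -0.14, "wy": 0, "wz": 0, "jaw": -0.3}])

```text
time: 21.95
tool_pos: [503.3, -70.2, 216.7]
tcp_rot: [2.529, 1.568, 3.016]
contact_force: [0.1, 0.5, -6.7]
grip_width: 54.0
```

>>> arm_command(plan=[{"tx": 0, "ty": 0, "tz": 0, "wx": -0.14, "wy": 0, "wz": 0, "jaw": -0.3}, {"tx": 0, "ty": 0, "tz": 0, "wx": -0.14, "wy": 0, "wz": 0, "jaw": -0.3}, {"tx": 0, "ty": 0, "tz": 0, "wx": -0.14, "wy": 0, "wz": 0, "jaw": -0.3}, {"tx": 0, "ty": 0, "tz": 0, "wx": -0.14, "wy": 0, "wz": 0, "jaw": -0.3}, {"tx": 0, "ty": 0, "tz": 0, "wx": -0.14, "wy": 0, "wz": 0, "jaw": -0.3}, {"tx": 0, "ty": 0, "tz": 0, "wx": -0.14, "wy": 0, "wz": 0, "jaw": -0.3}, {"tx": 0, "ty": 0, "tz": 0, "wx": -0.1, "wy": 0, "wz": 0, "jaw": -0.3}, {"tx": 0, "ty": 0, "tz": 0, "wx": -0.052, "wy": 0, "wz": 0, "jaw": -0.3}, {"tx": 0, "ty": 0, "tz": 0, "wx": 0, "wy": 0, "wz": 0, "jaw": -0.3}, {"tx": 0, "ty": 0, "tz": 0, "wx": 0, "wy": 0, "wz": 0, "jaw": -0.3}])

```text
time: 22.95
tool_pos: [504.0, -70.1, 216.9]
tcp_rot: [1.57, 1.569, 3.042]
contact_force: [-0.3, -0.5, -6.9]
grip_width: 53.7
```

Run:
```python
from h import *
im,C=shot('wrist','w9')
togo((505.2,-70.2,115.3),3.045)
```

```text
t 23.0 tcp [504.2 -70.1 217. ] w 54.1 F [ 0.3  0.1 -6.8] yang 3.0435 xdir [-0.001  0.    -1.   ] q6 -1.76
tool shift cm [10.17 -0.12  0.  ]
wx -0.001463432785061336
```

View pics/w9.png

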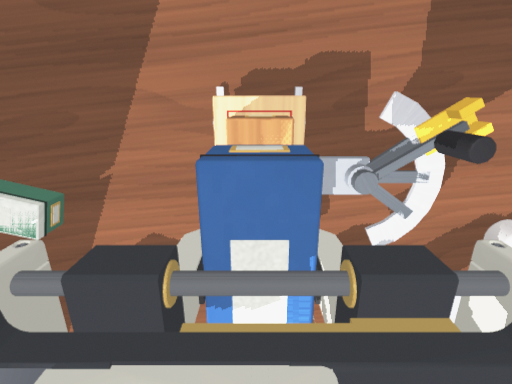

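Aligned. Descend 9 cm, settle.

>>> arm_command(plan=[{"tx": 1.5, "ty": -0.05, "tz": 0, "wx": 0, "wy": 0, "wz": 0, "jaw": -0.3}, {"tx": 3, "ty": 0, "tz": 0, "wx": 0, "wy": 0, "wz": 0, "jaw": -0.3}, {"tx": 2.5, "ty": 0, "tz": 0, "wx": 0, "wy": 0, "wz": 0, "jaw": -0.3}, {"tx": 1.5, "ty": 0, "tz": 0, "wx": 0, "wy": 0, "wz": 0, "jaw": -0.3}, {"tx": 0.7, "ty": 0, "tz": 0, "wx": 0, "wy": 0, "wz": 0, "jaw": -0.3}, {"tx": 0.2, "ty": 0, "tz": 0, "wx": 0, "wy": 0, "wz": 0, "jaw": -0.3}, {"tx": 0, "ty": 0, "tz": 0, "wx": 0, "wy": 0, "wz": 0, "jaw": -0.3}, {"tx": 0, "ty": 0, "tz": 0, "wx": 0, "wy": 0, "wz": 0, "jaw": -0.3}, {"tx": 0, "ty": 0, "tz": 0, "wx": 0, "wy": 0, "wz": 0, "jaw": -0.3}, {"tx": 0, "ty": 0, "tz": 0, "wx": 0, "wy": 0, "wz": 0, "jaw": -0.3}])

```text
time: 24.0
tool_pos: [505.5, -70.0, 123.8]
tcp_rot: [-1.823, 1.57, -0.349]
contact_force: [0.8, -0.4, -7.1]
grip_width: 54.0
```

Run:
```python
from h import *
togo((505.2,-70.2,115.3),3.045)
```

```text
t 24.0 tcp [505.5 -70.  123.8] w 54.0 F [ 0.8 -0.4 -7.1] yang 3.0454 xdir [ 0.001 -0.    -1.   ] q6 -1.76
tool shift cm [ 0.85  0.03 -0.02]
wx 0.0003803778780446798
```

>>> arm_command(plan=[{"tx": 0.4, "ty": 0, "tz": -0.02, "wx": 0, "wy": 0, "wz": 0, "jaw": -0.3}, {"tx": 0.2, "ty": 0, "tz": 0, "wx": 0, "wy": 0, "wz": 0, "jaw": -0.3}, {"tx": 0.1, "ty": 0, "tz": 0, "wx": 0, "wy": 0, "wz": 0, "jaw": -0.3}, {"tx": 0, "ty": 0, "tz": 0, "wx": 0, "wy": 0, "wz": 0, "jaw": -0.3}, {"tx": 0, "ty": 0, "tz": 0, "wx": 0, "wy": 0, "wz": 0, "jaw": -0.3}, {"tx": 0, "ty": 0, "tz": 0, "wx": 0, "wy": 0, "wz": 0, "jaw": -0.3}])

```text
time: 24.6
tool_pos: [505.3, -70.2, 116.3]
tcp_rot: [-2.278, 1.571, -0.803]
contact_force: [-0.9, -0.6, -6.3]
grip_width: 53.4
```

>>> arm_command(plan=[{"tx": 0.1, "ty": 0, "tz": 0, "wx": 0, "wy": 0, "wz": 0, "jaw": -0.3}, {"tx": 0, "ty": 0, "tz": 0, "wx": 0, "wy": 0, "wz": 0, "jaw": -0.3}, {"tx": 0, "ty": 0, "tz": 0, "wx": 0, "wy": 0, "wz": 0, "jaw": -0.3}])

```text
time: 24.9
tool_pos: [505.4, -70.2, 115.4]
tcp_rot: [-1.89, 1.57, -0.415]
contact_force: [0.8, -0.0, -5.2]
grip_width: 53.9
```

>>> arm_command(plan=[{"tx": 0.05, "ty": 0, "tz": 0, "wx": 0, "wy": 0, "wz": 0, "jaw": -0.3}, {"tx": 0, "ty": 0, "tz": 0, "wx": 0, "wy": 0, "wz": 0, "jaw": -0.3}])

```text
time: 25.1
tool_pos: [505.4, -70.2, 115.3]
tcp_rot: [-1.89, 1.57, -0.415]
contact_force: [-2.6, -0.1, 3.1]
grip_width: 54.0
```

Seated. Release, retreat as before.

>>> arm_command(plan=[{"tx": 0, "ty": 0, "tz": 0, "wx": 0, "wy": 0, "wz": 0, "jaw": 0.3}, {"tx": 0, "ty": 0, "tz": 0, "wx": 0, "wy": 0, "wz": 0, "jaw": 0.6}, {"tx": 0, "ty": 0, "tz": 0, "wx": 0, "wy": 0, "wz": 0, "jaw": 1}, {"tx": 0, "ty": 0, "tz": 0, "wx": 0, "wy": 0, "wz": 0, "jaw": 1}, {"tx": -2, "ty": 0, "tz": 0, "wx": 0, "wy": 0, "wz": 0, "jaw": 1}, {"tx": -4, "ty": 0, "tz": 0, "wx": 0, "wy": 0, "wz": 0, "jaw": 1}, {"tx": -4, "ty": -1, "tz": 0, "wx": 0, "wy": 0, "wz": 0, "jaw": 1}, {"tx": -4, "ty": -2.5, "tz": 0, "wx": 0, "wy": 0, "wz": 0, "jaw": 1}, {"tx": 0, "ty": -3, "tz": 0, "wx": 0, "wy": 0, "wz": 0, "jaw": 1}, {"tx": 0, "ty": -1.5, "tz": 0, "wx": 0, "wy": 0, "wz": 0, "jaw": 1}, {"tx": 0, "ty": 0, "tz": 0, "wx": 0, "wy": 0, "wz": 0, "jaw": 1}, {"tx": 0, "ty": 0, "tz": 0, "wx": 0, "wy": 0, "wz": 0, "jaw": 1}])

```text
time: 26.3
tool_pos: [584.3, -77.7, 254.0]
tcp_rot: [1.508, 1.569, 2.982]
contact_force: [-1.0, 0.0, 0.2]
grip_width: 92.0
```

Run:
```python
from h import *
im,C=shot('wrist','w10');st()
cv2.imwrite('pics/w10z.png',cv2.resize(im[0:200,195:320],None,fx=4,fy=3,interpolation=cv2.INTER_NEAREST))
```

```text
t 26.35 tcp [584.1 -77.6 254.2] w 91.6 F [0.5 0.  0.1] yang 3.0455 xdir [-0.001  0.    -1.   ] q6 -1.74
```

View pics/w10z.png

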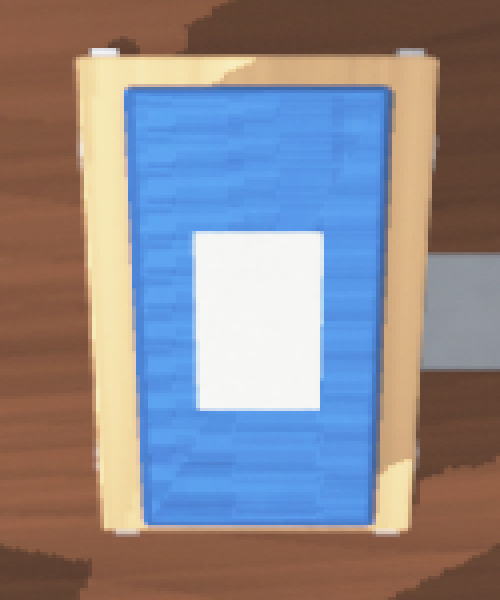

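Run:
```python
from h import *
im,C=load('w10')
q=lambda a:np.array(a)/[4,3]+[195,0]-.5
for n,p,z in (('box',[(125,87),(390.5,87),(375,524),(143,524)],136),('deck',[(77,57),(440,57),(411,530),(104,530)],40)):
    P=plane(C,q(p),z)[:,:2]; print(n,P.mean(0).round(1), cv2.minAreaRect(P.astype(np.float32)))
togo((490,-450,245),1.229)
```

```text
box [506.1 -69.1] ((506.0687561035156, -68.9754638671875), (54.12782287597656, 120.37184143066406), 84.47579193115234)
deck [504.6 -69.2] ((504.5759582519531, -69.10087585449219), (99.27281951904297, 178.32281494140625), 84.41081237792969)
t 26.35 tcp [584.1 -77.6 254.2] w 91.6 F [0.5 0.  0.1] yang 3.0455 xdir [-0.001  0.    -1.   ] q6 -1.74
tool shift cm [  0.93   5.79 -37.97]
wx 1.8164547232829524
```

```bash
python3 - <<'E'
from h import *
T=cam('top');S=cam('side')
print('cab base', plane(S,[(300,138),(347,140),(299,95)],0).round())
print(tri(T,(438,205),S,(350,107)), tri(T,(432,208),S,(303,100)))
for z in (0,100,200): print(z,plane(T,[(428,210),(436,270)],z).round())
E
python3 -c "
import cv2
a=cv2.imread('pics/t6.png')[150:300,320:512];b=cv2.imread('pics/side0.png')[50:200,240:432]
cv2.imwrite('pics/cab.png',cv2.resize(cv2.hconcat([a,b]),None,fx=2,fy=2,interpolation=2))"
```

```text
cab base [[ 498. -545.    0.]
 [ 329. -567.    0.]
 [ 569. -958.    0.]]
(array([ 419.21848071, -486.06583594,  175.21534816]), np.float64(173.66785897842584)) (array([ 492.88876542, -480.58745764,  174.64143605]), np.float64(11.399752970049926))
0 [[ 511. -544.    0.]
 [ 335. -559.    0.]]
100 [[ 501. -501.  100.]
 [ 339. -515.  100.]]
200 [[ 491. -459.  200.]
 [ 343. -471.  200.]]
```

View pics/cab.png

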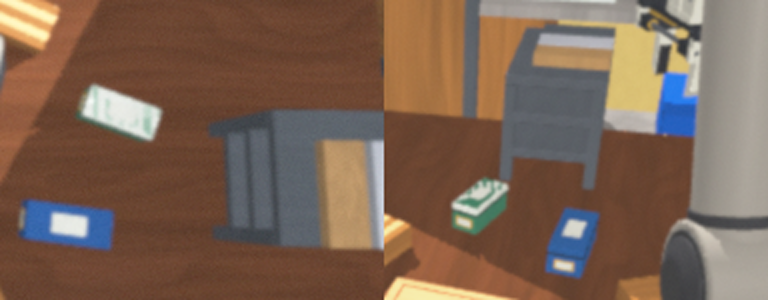

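>>> arm_command(plan=[{"tx": 0, "ty": 0.61, "tz": -4.05, "wx": 0, "wy": 0, "wz": 0, "jaw": 1}, {"tx": 0, "ty": 0.61, "tz": -4.05, "wx": 0, "wy": 0, "wz": 0, "jaw": 1}, {"tx": 0, "ty": 0.61, "tz": -4.05, "wx": 0, "wy": 0, "wz": 0, "jaw": 1}, {"tx": 0, "ty": 0.61, "tz": -4.05, "wx": 0, "wy": 0, "wz": 0, "jaw": 1}, {"tx": 0, "ty": 0.61, "tz": -4.05, "wx": 0, "wy": 0, "wz": 0, "jaw": 1}, {"tx": 0, "ty": 0.61, "tz": -4.05, "wx": 0, "wy": 0, "wz": 0, "jaw": 1}, {"tx": 0, "ty": 0.61, "tz": -4.05, "wx": 0, "wy": 0, "wz": 0, "jaw": 1}, {"tx": 0, "ty": 0.61, "tz": -4.05, "wx": 0.14, "wy": 0, "wz": 0, "jaw": 1}, {"tx": 0, "ty": 0, "tz": -3.9, "wx": 0.14, "wy": 0, "wz": 0, "jaw": 1}, {"tx": 0, "ty": 0, "tz": 0, "wx": 0.14, "wy": 0, "wz": 0, "jaw": 1}, {"tx": 0, "ty": 0, "tz": 0, "wx": 0.14, "wy": 0, "wz": 0, "jaw": 1}, {"tx": 0, "ty": 0, "tz": 0, "wx": 0.14, "wy": 0, "wz": 0, "jaw": 1}, {"tx": 0, "ty": 0, "tz": 0, "wx": 0.14, "wy": 0, "wz": 0, "jaw": 1}, {"tx": 0, "ty": 0, "tz": 0, "wx": 0.14, "wy": 0, "wz": 0, "jaw": 1}, {"tx": 0, "ty": 0, "tz": 0, "wx": 0.14, "wy": 0, "wz": 0, "jaw": 1}, {"tx": 0, "ty": 0, "tz": 0, "wx": 0.14, "wy": 0, "wz": 0, "jaw": 1}, {"tx": 0, "ty": 0, "tz": 0, "wx": 0.14, "wy": 0, "wz": 0, "jaw": 1}, {"tx": 0, "ty": 0, "tz": 0, "wx": 0.14, "wy": 0, "wz": 0, "jaw": 1}, {"tx": 0, "ty": 0, "tz": 0, "wx": 0.136, "wy": 0, "wz": 0, "jaw": 1}, {"tx": 0, "ty": 0, "tz": 0, "wx": 0, "wy": 0, "wz": 0, "jaw": 1}])

```text
time: 28.35
tool_pos: [495.4, -433.1, 254.8]
tcp_rot: [2.69, 1.57, 2.488]
contact_force: [0.3, -0.3, -0.3]
grip_width: 91.7
```

>>> arm_command(plan=[{"tx": 0, "ty": 0, "tz": 0, "wx": 0, "wy": 0, "wz": 0, "jaw": 1}, {"tx": 0, "ty": 0, "tz": 0, "wx": 0, "wy": 0, "wz": 0, "jaw": 1}])

```text
time: 28.55
tool_pos: [495.8, -433.4, 254.8]
tcp_rot: [-2.669, 1.571, -2.867]
contact_force: [-0.2, 1.5, -0.2]
grip_width: 91.9
```

Run:
```python
from h import *
im,C=shot('wrist','w11');st()
```

```text
t 28.6 tcp [ 495.9 -433.4  254.8] w 91.7 F [1.1 0.2 0.5] yang 1.3715 xdir [-0. -0. -1.] q6 -0.64
```

View pics/w11.png

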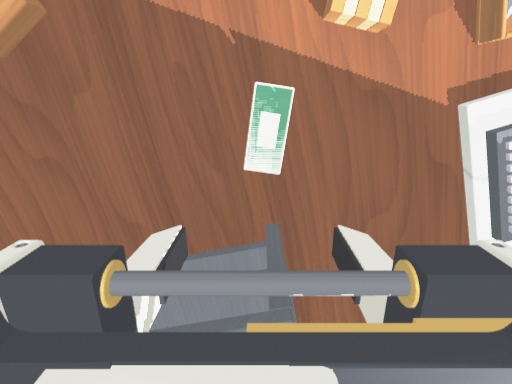

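Run:
```python
from h import *
im,C=load('w11')
cv2.imwrite('pics/w11z.png',cv2.resize(im[70:185,230:310],None,fx=6,fy=5,interpolation=cv2.INTER_NEAREST))
hsv=cv2.cvtColor(im,cv2.COLOR_BGR2HSV).astype(int);H,S,V=hsv[...,0],hsv[...,1],hsv[...,2]
w=np.zeros(V.shape,bool);w[70:185,230:310]=1
for m in (((H>35)&(H<100)|(S<70))&(V>90)&w, ((H>30)&(H<110)|(S<90))&(V>60)&w):
    c=big(m); r=rect(C,c,48); print(cv2.contourArea(c),r)
togo((*r[0],28),r[2])
```

```text
3418.5 (array([ 515. , -385.6]), array([105.3,  47.5]), np.float64(1.2288))
3458.5 (array([ 515. , -385.6]), array([105.6,  47.9]), np.float64(1.231))
t 28.6 tcp [ 495.9 -433.4  254.8] w 91.7 F [1.1 0.2 0.5] yang 1.3715 xdir [-0. -0. -1.] q6 -0.64
tool shift cm [22.68  5.07  0.93]
wx 0.140466716076876
```

View pics/w11z.png

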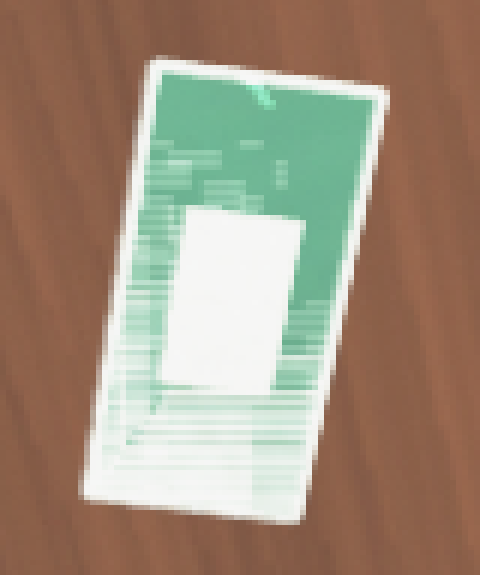

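>>> arm_command(plan=[{"tx": 0, "ty": 2.5, "tz": 0.47, "wx": 0, "wy": 0, "wz": 0, "jaw": 1}, {"tx": 0, "ty": 2.57, "tz": 0.47, "wx": 0, "wy": 0, "wz": 0, "jaw": 1}, {"tx": 3, "ty": 0, "tz": 0, "wx": 0.071, "wy": 0, "wz": 0, "jaw": 1}, {"tx": 4, "ty": 0, "tz": 0, "wx": 0.071, "wy": 0, "wz": 0, "jaw": 1}, {"tx": 4, "ty": 0, "tz": 0, "wx": 0, "wy": 0, "wz": 0, "jaw": 1}, {"tx": 4, "ty": 0, "tz": 0, "wx": 0, "wy": 0, "wz": 0, "jaw": 1}, {"tx": 3, "ty": 0, "tz": 0, "wx": 0, "wy": 0, "wz": 0, "jaw": 1}, {"tx": 2, "ty": 0, "tz": 0, "wx": 0, "wy": 0, "wz": 0, "jaw": 1}, {"tx": 1, "ty": 0, "tz": 0, "wx": 0, "wy": 0, "wz": 0, "jaw": 1}, {"tx": 0, "ty": 0, "tz": 0, "wx": 0, "wy": 0, "wz": 0, "jaw": 1}, {"tx": 0, "ty": 0, "tz": 0, "wx": 0, "wy": 0, "wz": 0, "jaw": 1}, {"tx": 0, "ty": 0, "tz": 0, "wx": 0, "wy": 0, "wz": 0, "jaw": 1}, {"tx": 0, "ty": 0, "tz": 0, "wx": 0, "wy": 0, "wz": 0, "jaw": 1}])

```text
time: 29.9
tool_pos: [515.9, -386.2, 46.1]
tcp_rot: [-0.435, 1.568, -0.778]
contact_force: [0.8, 0.2, -0.3]
grip_width: 91.8
```

Run:
```python
from h import *
togo((515,-385.6,28),1.2295)
```

```text
t 29.9 tcp [ 515.9 -386.2   46.1] w 91.8 F [ 0.8  0.2 -0.3] yang 1.2276 xdir [ 0.002 -0.002 -1.   ] q6 -0.42
tool shift cm [ 1.81  0.03 -0.11]
wx -0.0019455333451912082
```

>>> arm_command(plan=[{"tx": 1.2, "ty": 0, "tz": 0, "wx": 0, "wy": 0, "wz": 0, "jaw": 1}, {"tx": 0.6, "ty": 0, "tz": 0, "wx": 0, "wy": 0, "wz": 0, "jaw": 1}, {"tx": 0, "ty": 0, "tz": 0, "wx": 0, "wy": 0, "wz": 0, "jaw": 1}, {"tx": 0, "ty": 0, "tz": 0, "wx": 0, "wy": 0, "wz": 0, "jaw": 0.5}, {"tx": 0, "ty": 0, "tz": 0, "wx": 0, "wy": 0, "wz": 0, "jaw": 0.3}, {"tx": 0, "ty": 0, "tz": 0, "wx": 0, "wy": 0, "wz": 0, "jaw": 0.3}])

```text
time: 30.5
tool_pos: [515.5, -385.9, 27.0]
tcp_rot: [-0.471, 1.57, -0.815]
contact_force: [-0.8, 0.3, -0.5]
grip_width: 72.3
```

Run:
```python
from h import *
togo((515,-385.6,28),1.2295)
```

```text
t 30.5 tcp [ 515.5 -385.9   27. ] w 72.3 F [-0.8  0.3 -0.5] yang 1.2274 xdir [ 0. -0. -1.] q6 -0.42
tool shift cm [-0.1   0.01 -0.06]
wx -0.0021025586763974147
```

>>> arm_command(plan=[{"tx": 0, "ty": 0, "tz": -0.05, "wx": -0.002, "wy": 0, "wz": 0, "jaw": 0}, {"tx": 0, "ty": 0, "tz": 0, "wx": 0, "wy": 0, "wz": 0, "jaw": -0.4}, {"tx": 0, "ty": 0, "tz": 0, "wx": 0, "wy": 0, "wz": 0, "jaw": -0.5}, {"tx": 0, "ty": 0, "tz": 0, "wx": 0, "wy": 0, "wz": 0, "jaw": -0.5}, {"tx": 0, "ty": 0, "tz": 0, "wx": 0, "wy": 0, "wz": 0, "jaw": -0.5}, {"tx": 0, "ty": 0, "tz": 0, "wx": 0, "wy": 0, "wz": 0, "jaw": -0.5}])

```text
time: 31.1
tool_pos: [515.1, -385.7, 26.9]
tcp_rot: [-0.382, 1.57, -0.724]
contact_force: [1.9, -0.2, 1.1]
grip_width: 45.9
```

Run:
```python
from h import *
togo((515,-385.6,28),1.2295)
```

```text
t 31.1 tcp [ 515.1 -385.7   26.9] w 45.9 F [ 1.9 -0.2  1.1] yang 1.2294 xdir [ 0. -0. -1.] q6 -0.42
tool shift cm [-0.11  0.   -0.01]
wx -0.00011299913842321985
```

>>> arm_command(plan=[{"tx": -1, "ty": 0, "tz": 0, "wx": 0, "wy": 0, "wz": 0, "jaw": -0.5}, {"tx": -2, "ty": 0, "tz": 0, "wx": 0, "wy": 0, "wz": 0, "jaw": -0.5}, {"tx": -3, "ty": 0, "tz": 0, "wx": 0, "wy": 0, "wz": 0, "jaw": -0.5}, {"tx": -4, "ty": 0, "tz": 0, "wx": 0, "wy": 0, "wz": 0, "jaw": -0.5}, {"tx": -4, "ty": 0, "tz": 0, "wx": 0, "wy": 0, "wz": 0, "jaw": -0.5}, {"tx": -3, "ty": 0, "tz": 0, "wx": 0, "wy": 0, "wz": 0, "jaw": -0.5}, {"tx": -2, "ty": 0.9, "tz": -0.35, "wx": 0, "wy": 0, "wz": 0, "jaw": -0.5}, {"tx": 0, "ty": 2.5, "tz": -1.0, "wx": 0, "wy": 0, "wz": 0, "jaw": -0.5}, {"tx": 0, "ty": 3.8, "tz": -1.5, "wx": 0, "wy": 0, "wz": 0, "jaw": -0.5}, {"tx": 0, "ty": 3.8, "tz": -1.5, "wx": 0, "wy": 0, "wz": 0, "jaw": -0.5}, {"tx": 0, "ty": 3.8, "tz": -1.5, "wx": 0, "wy": 0, "wz": 0, "jaw": -0.5}, {"tx": 0, "ty": 3.8, "tz": -1.5, "wx": 0, "wy": 0, "wz": 0, "jaw": -0.5}, {"tx": 0, "ty": 3.8, "tz": -1.5, "wx": 0, "wy": 0, "wz": 0, "jaw": -0.5}, {"tx": 0, "ty": 3.5, "tz": -1.35, "wx": 0, "wy": 0, "wz": 0, "jaw": -0.5}, {"tx": 0, "ty": 2.4, "tz": -0.9, "wx": 0, "wy": 0, "wz": 0, "jaw": -0.5}, {"tx": 0, "ty": 1.1, "tz": -0.42, "wx": 0, "wy": 0, "wz": 0, "jaw": -0.5}, {"tx": 0, "ty": 0, "tz": 0, "wx": -0.06, "wy": 0, "wz": 0, "jaw": -0.5}, {"tx": 0, "ty": 0, "tz": 0, "wx": -0.12, "wy": 0, "wz": 0, "jaw": -0.5}, {"tx": 0, "ty": 0, "tz": 0, "wx": -0.14, "wy": 0, "wz": 0, "jaw": -0.5}, {"tx": 0, "ty": 0, "tz": 0, "wx": -0.14, "wy": 0, "wz": 0, "jaw": -0.5}])

```text
time: 33.1
tool_pos: [504.4, -70.5, 216.6]
tcp_rot: [-3.02, 1.57, -2.896]
contact_force: [0.0, 0.1, -4.7]
grip_width: 45.7
```

>>> arm_command(plan=[{"tx": 0, "ty": 0, "tz": 0, "wx": -0.14, "wy": 0, "wz": 0, "jaw": -0.5}, {"tx": 0, "ty": 0, "tz": 0, "wx": -0.14, "wy": 0, "wz": 0, "jaw": -0.5}, {"tx": 0, "ty": 0, "tz": 0, "wx": -0.14, "wy": 0, "wz": 0, "jaw": -0.5}, {"tx": 0, "ty": 0, "tz": 0, "wx": -0.14, "wy": 0, "wz": 0, "jaw": -0.5}, {"tx": 0, "ty": 0, "tz": 0, "wx": -0.14, "wy": 0, "wz": 0, "jaw": -0.5}, {"tx": 0, "ty": 0, "tz": 0, "wx": -0.14, "wy": 0, "wz": 0, "jaw": -0.5}, {"tx": 0, "ty": 0, "tz": 0, "wx": -0.14, "wy": 0, "wz": 0, "jaw": -0.5}, {"tx": 0, "ty": 0, "tz": 0, "wx": -0.14, "wy": 0, "wz": 0, "jaw": -0.5}, {"tx": 0, "ty": 0, "tz": 0, "wx": -0.14, "wy": 0, "wz": 0, "jaw": -0.5}, {"tx": 0, "ty": 0, "tz": 0, "wx": -0.09, "wy": 0, "wz": 0, "jaw": -0.5}, {"tx": 0, "ty": 0, "tz": 0, "wx": 0, "wy": 0, "wz": 0, "jaw": -0.5}, {"tx": 0, "ty": 0, "tz": 0, "wx": 0, "wy": 0, "wz": 0, "jaw": -0.5}])

```text
time: 34.3
tool_pos: [504.6, -70.3, 216.6]
tcp_rot: [1.826, 1.57, -2.991]
contact_force: [-0.2, -0.8, -5.4]
grip_width: 45.9
```

Run:
```python
from h import *
im,C=shot('wrist','w12')
togo((505.0,-70.2,162.9),3.045)
```

```text
t 34.35 tcp [504.6 -70.3 216.6] w 45.5 F [ 0.9  0.5 -5.1] yang 3.0367 xdir [-0. -0. -1.] q6 -1.75
tool shift cm [ 5.37 -0.04  0.01]
wx -0.008298443344098239
```

View pics/w12.png

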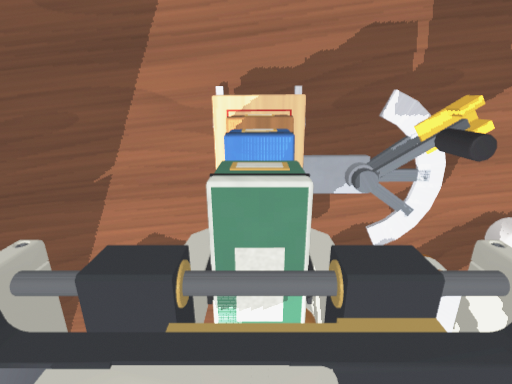

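Aligned above the blue box. Descend 4.5 cm, settle.

>>> arm_command(plan=[{"tx": 1, "ty": 0, "tz": 0, "wx": -0.008, "wy": 0, "wz": 0, "jaw": -0.5}, {"tx": 1.7, "ty": 0, "tz": 0, "wx": 0, "wy": 0, "wz": 0, "jaw": -0.5}, {"tx": 1, "ty": 0, "tz": 0, "wx": 0, "wy": 0, "wz": 0, "jaw": -0.5}, {"tx": 0.6, "ty": 0, "tz": 0, "wx": 0, "wy": 0, "wz": 0, "jaw": -0.5}, {"tx": 0.2, "ty": 0, "tz": 0, "wx": 0, "wy": 0, "wz": 0, "jaw": -0.5}, {"tx": 0, "ty": 0, "tz": 0, "wx": 0, "wy": 0, "wz": 0, "jaw": -0.5}, {"tx": 0, "ty": 0, "tz": 0, "wx": 0, "wy": 0, "wz": 0, "jaw": -0.5}, {"tx": 0, "ty": 0, "tz": 0, "wx": 0, "wy": 0, "wz": 0, "jaw": -0.5}, {"tx": 0, "ty": 0, "tz": 0, "wx": 0, "wy": 0, "wz": 0, "jaw": -0.5}])

```text
time: 35.25
tool_pos: [505.0, -70.0, 172.1]
tcp_rot: [-1.869, 1.57, -0.392]
contact_force: [0.1, -0.2, -4.6]
grip_width: 46.0
```

Run:
```python
from h import *
togo((505.0,-70.2,162.9),3.045)
```

```text
t 35.25 tcp [505.  -70.  172.1] w 46.0 F [ 0.1 -0.2 -4.6] yang 3.0474 xdir [ 0.001 -0.    -1.   ] q6 -1.76
tool shift cm [ 0.92 -0.   -0.02]
wx 0.0023963714359260813
```

>>> arm_command(plan=[{"tx": 0.5, "ty": 0, "tz": -0.02, "wx": 0.002, "wy": 0, "wz": 0, "jaw": -0.5}, {"tx": 0.2, "ty": 0, "tz": 0, "wx": 0, "wy": 0, "wz": 0, "jaw": -0.5}, {"tx": 0.1, "ty": 0, "tz": 0, "wx": 0, "wy": 0, "wz": 0, "jaw": -0.5}, {"tx": 0, "ty": 0, "tz": 0, "wx": 0, "wy": 0, "wz": 0, "jaw": -0.5}, {"tx": 0, "ty": 0, "tz": 0, "wx": 0, "wy": 0, "wz": 0, "jaw": -0.5}, {"tx": 0, "ty": 0, "tz": 0, "wx": 0, "wy": 0, "wz": 0, "jaw": -0.5}])

```text
time: 35.85
tool_pos: [504.9, -70.2, 163.8]
tcp_rot: [-2.057, 1.571, -0.583]
contact_force: [-1.2, -0.8, -5.2]
grip_width: 46.0
```

>>> arm_command(plan=[{"tx": 0.05, "ty": 0, "tz": 0, "wx": 0, "wy": 0, "wz": 0, "jaw": -0.5}, {"tx": 0.05, "ty": 0, "tz": 0, "wx": 0, "wy": 0, "wz": 0, "jaw": -0.5}, {"tx": 0, "ty": 0, "tz": 0, "wx": 0, "wy": 0, "wz": 0, "jaw": -0.5}])

```text
time: 36.15
tool_pos: [504.9, -70.2, 162.8]
tcp_rot: [-2.005, 1.57, -0.53]
contact_force: [-0.2, -0.3, -4.3]
grip_width: 45.8
```

>>> arm_command(plan=[{"tx": 0.05, "ty": 0, "tz": 0, "wx": 0, "wy": 0, "wz": 0, "jaw": -0.5}, {"tx": 0, "ty": 0, "tz": 0, "wx": 0, "wy": 0, "wz": 0, "jaw": -0.5}])

```text
time: 36.35
tool_pos: [504.9, -70.2, 162.9]
tcp_rot: [-1.872, 1.57, -0.397]
contact_force: [-3.1, 0.6, 3.2]
grip_width: 45.5
```

>>> arm_command(plan=[{"tx": 0, "ty": 0, "tz": 0, "wx": 0, "wy": 0, "wz": 0, "jaw": 0.15}, {"tx": 0, "ty": 0, "tz": 0, "wx": 0, "wy": 0, "wz": 0, "jaw": 0.5}, {"tx": 0, "ty": 0, "tz": 0, "wx": 0, "wy": 0, "wz": 0, "jaw": 1}, {"tx": 0, "ty": 0, "tz": 0, "wx": 0, "wy": 0, "wz": 0, "jaw": 1}, {"tx": -2, "ty": 0, "tz": 0, "wx": 0, "wy": 0, "wz": 0, "jaw": 1}, {"tx": -4, "ty": 0, "tz": 0, "wx": 0, "wy": 0, "wz": 0, "jaw": 1}, {"tx": -4, "ty": -1, "tz": 0, "wx": 0, "wy": 0, "wz": 0, "jaw": 1}, {"tx": -3, "ty": -2.5, "tz": 0, "wx": 0, "wy": 0, "wz": 0, "jaw": 1}, {"tx": 0, "ty": -3, "tz": 0, "wx": 0, "wy": 0, "wz": 0, "jaw": 1}, {"tx": 0, "ty": -1.5, "tz": 0, "wx": 0, "wy": 0, "wz": 0, "jaw": 1}, {"tx": 0, "ty": 0, "tz": 0, "wx": 0, "wy": 0, "wz": 0, "jaw": 1}, {"tx": 0, "ty": 0, "tz": 0, "wx": 0, "wy": 0, "wz": 0, "jaw": 1}])

```text
time: 37.55
tool_pos: [583.9, -77.7, 291.6]
tcp_rot: [1.502, 1.569, 2.977]
contact_force: [-0.1, -0.8, -0.2]
grip_width: 91.9
```

Run:
```python
from h import *
im,C=shot('wrist','w13');t,_=shot('top','t13');s,_=shot('side','s13');st()
cv2.imwrite('pics/w13z.png',cv2.resize(im[0:210,195:320],None,fx=4,fy=2.8,interpolation=cv2.INTER_NEAREST))
```

```text
t 37.7 tcp [583.7 -77.7 292.3] w 91.8 F [-0.4 -0.2  0.1] yang 3.0453 xdir [-0. -0. -1.] q6 -1.74
```

View pics/w13.png

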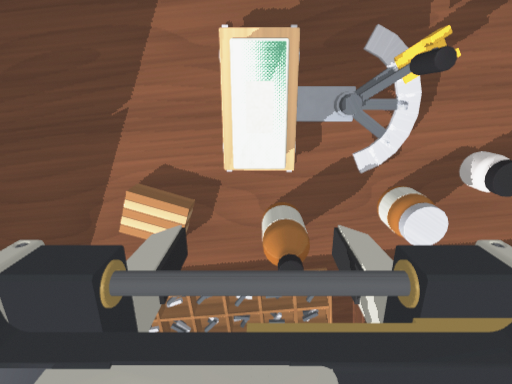

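View pics/w13z.png

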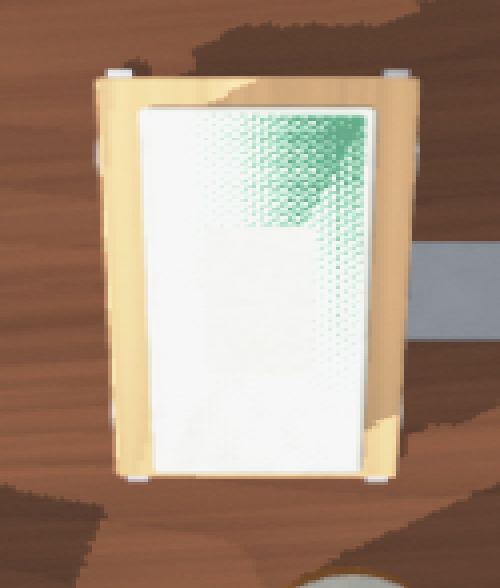

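View pics/s13.png

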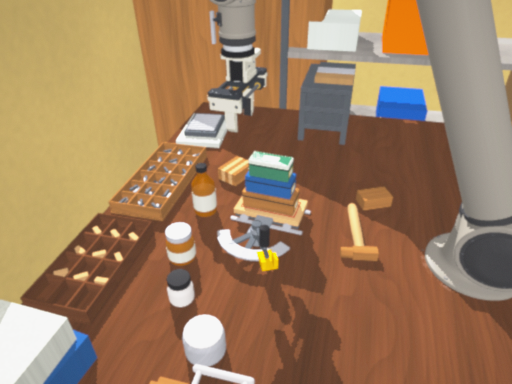

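View pics/t13.png

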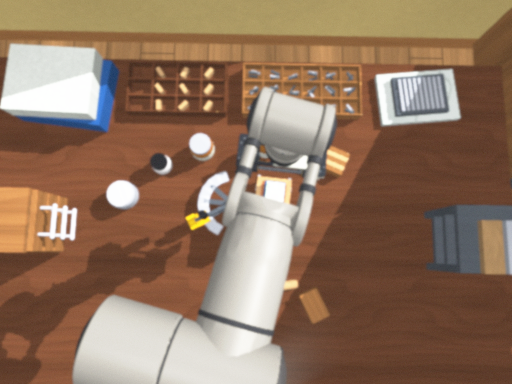

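Run:
```python
from h import *
im,C=load('w13')
q=lambda a:np.array(a)/[4,2.8]+[195,0]-.5
for n,p,z in (('green',[(140,108),(375,108),(361,473),(153,473)],184),('deck',[(98,78),(419,78),(396,478),(116,478)],40)):
    P=plane(C,q(p),z)[:,:2]; print(n,P.mean(0).round(1), cv2.minAreaRect(P.astype(np.float32)))
a=cv2.imread('pics/w13.png')[15:115,340:470]; cv2.imwrite('pics/br.png',cv2.resize(a,None,fx=5,fy=5,interpolation=2))
C1=C;hsv=cv2.cvtColor(im,cv2.COLOR_BGR2HSV).astype(int)
# bystander shift top0 vs t13 vs side
for n0,n1,w in (('top0','t13',(slice(125,215),slice(100,222))),('side0','s13',(slice(215,370),slice(155,225)))):
    d=cv2.absdiff(cv2.imread(f'pics/{n0}.png')[w],cv2.imread(f'pics/{n1}.png')[w]).max(2); print(n0,(d>40).sum(),np.argwhere(d>40).mean(0) if (d>40).any() else '')
```

```text
green [506.1 -69.4] ((506.10614013671875, -69.50989532470703), (46.22589111328125, 103.56893157958984), 84.47843170166016)
deck [505.  -69.6] ((504.96038818359375, -69.93795776367188), (99.23535919189453, 179.29612731933594), 84.37152862548828)
top0 289 [ 72.65743945 102.96885813]
side0 17 [31.64705882 68.05882353]
```

View pics/br.png

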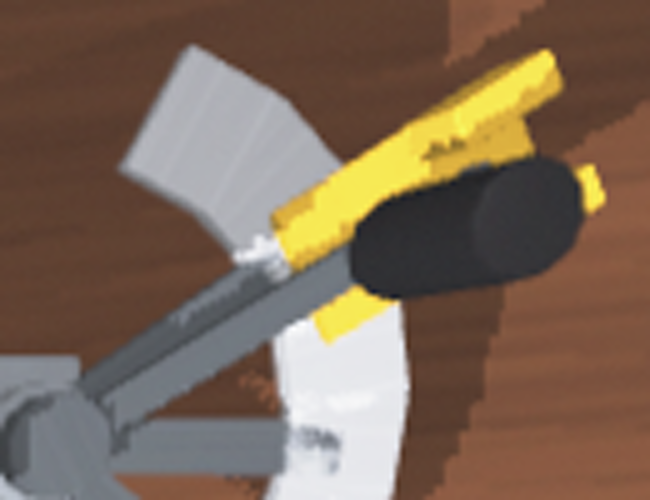

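```bash
python3 -c "
from plant import bot
print(bot.close_job())"
```

```text
the job is handed in; nothing more can be done
None
```

The job is handed in at about 38 s of the 69 s allowed. The brake lever is in the yellow notch, and the brown, blue and green boxes are stacked in that order on the deck.

- **Brake:** I turned the lever by its knob. Seen from above before I let go for good, its pointer lay about 0.5 mm from midway between the yellow cheeks. I did not touch it again. In the last view the knob hid the pointer tip, but the lever still ran into the fork.
- **Stack:** Each box was lowered until the deck or the box below carried its weight, at about 3 N, and only then released. Measured against the deck's centre:

| Box | Along x | Along y |
|---|---|---|
| Brown | +0.4 mm | +0.7 mm |
| Blue | about +1.5 mm | about 0 mm |
| Green | about +1.1 mm | about +0.3 mm |

  The box edges were parallel to the deck's within about 0.1°. The gripper's recorded positions put the x offsets nearer 0.3 mm, so the two readings disagree by up to about 1 mm, which is within the camera calibration error.
- **Bystanders:** Comparing first and last pictures showed no sign of movement in the paste jar, varnish jar and ink can. The only differences there were in the brake lever's area and its shadow. I checked the bottle and the bundle of strips only by eye in the side view, and they looked where they had been. The gripper was clear of everything at the end.

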